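# Stir the cooling nuts in the pot

### The job

Take the lid off the pot and lay it on the cork mat, then take the wooden spoon from its stand and stir the nuts twice right round the pot, anticlockwise seen from above, with the end of the bowl down among the nuts, beginning and ending beside the red handle, until at least four of the six have been pushed 2 cm or more from where they lay. Then lean the spoon back in its stand as it was. Keep the nuts in the pot and your gripper off them, do not shove the pot about, and leave the bottle, jar and mug where they are.

Things in the scene. Friction and masses are not known exactly. Their poses are not given: they have to be found in the camera images.
- pot: shallow cream enamel pot standing loose on the counter, about 1.6 kg, outside 210 mm across and 60 mm high, wall 4 mm, floor 5 mm thick (inside 202 mm across); origin at the centre of its underside, z up; a loop handle 27 mm out from the wall, at height 46 mm, on each side: the red one towards the pot's +y, the black one towards -y. It stands at any yaw
- lid: cream lid, 0.35 kg: flange 216 mm across with a plug 190 mm across and 8 mm deep under it that sits inside the pot's rim; origin at the centre of the plug's underside, z up: 52 mm above the counter when on the pot, 8 mm when it lies on the mat. A black upright knob, 28 mm across, stands in the middle from 19 to 62 mm above the origin
- lid_knob (a point): centre of the top of the lid's knob
- mat: round cork mat fixed to the counter, 180 mm across, 8 mm thick, clear for the lid; origin at the centre of its underside. It lies at the left or the right of the pot, the spoon stand at the other side
- spoon: wooden stirring spoon, 225 mm long, 70 g: flat round-ended bowl 56 mm long, 42 mm wide, 10 mm thick, then a straight square handle 16 mm wide (along y) and 14 mm thick. Origin at the free end of the bowl, x along the middle line up to the handle's end, y across. At the start it leans in the stand, handle end up, x 55 degrees above level
- spoon_grip (a point): point in the middle of the spoon's handle, 185 mm from the end of the bowl and 40 mm from the handle's end; clear of the stand all round, a good place to hold it
- stand: steel spoon stand fixed to the counter: base plate 150 x 90 mm, 6 mm thick, with a tray at its -x end (inside x -64 to about -10 mm, 82 mm wide, rim 19 mm high) where the bowl's end stands. Origin at the middle of the underside, z up. The resting spoon has its origin here at x -50, y 0, z 9 mm; its handle rises towards +x, 55 degrees above level
- stand_bar (a point): top of the middle of the stand's cradle bar on which the handle leans: at x 27 mm, z 102 mm of the stand, on a thin post; the bar is 12 mm thick and runs along the stand's y; at each end a prong flares up and out (clear gap 26 mm at the bottom, 48 mm at the top; prong ends 136 mm above the counter, 72 mm over all)
- stand_grip (a point): point fixed to the stand where point spoon_grip is when the spoon leans properly in the stand (56 mm towards stand +x from its origin, 160 mm above the counter)
- soy: amber bottle with a red cap, 60 mm across, 190 mm high, standing beyond the pot; origin at the centre of its underside; leave alone
- jar: glass jar with a blue cap, 72 mm across, 120 mm high, standing beyond the pot; origin at the centre of its underside; leave alone
- mug: white mug, 76 mm across, 85 mm high, with its handle towards its own +y, standing between robot and pot; origin at the centre of its underside; leave alone
- nut0_mid (a point): middle of a dark chestnut, a hard flattish nut 34 mm across, 26 mm high, 20 g; one of six lying in the pot, under the lid at the start
- nut1_mid (a point): middle of a tan walnut, a hard flattish nut 34 mm across, 26 mm high, 20 g; one of six lying in the pot, under the lid at the start
- nut2_mid (a point): middle of a dark chestnut, a hard flattish nut 34 mm across, 26 mm high, 20 g; one of six lying in the pot, under the lid at the start
- nut3_mid (a point): middle of a tan walnut, a hard flattish nut 34 mm across, 26 mm high, 20 g; one of six lying in the pot, under the lid at the start
- nut4_mid (a point): middle of a dark chestnut, a hard flattish nut 34 mm across, 26 mm high, 20 g; one of six lying in the pot, under the lid at the start
- nut5_mid (a point): middle of a tan walnut, a hard flattish nut 34 mm across, 26 mm high, 20 g; one of six lying in the pot, under the lid at the start
Mind the look-alikes: they are no part of the job. Several things look just like the mat: the one meant starts farthest to the robot's left.

How it is judged:
On the way, in this order (a step that is already met when the one before it is completed fails the run):
1. the lid lies on the cork mat, let go (horizontal distance between lid and mat below 0.04 m and height (world z) of lid below 0.016 m and angle between lid's own z axis and vertical below 0.1 rad and contact force between the fingers and lid below 0.2 N), for 0.2 s.
2. round 1: the spoon's bowl, down among the nuts, is by the red handle (y of spoon in the frame of pot above 0.03 m and x of spoon in the frame of pot between -0.03 and 0.03 m and horizontal distance between spoon and pot below 0.1 m and z of spoon in the frame of pot below 0.026 m), for 0.02 s.
3. round 1: the spoon's bowl, down among the nuts, is a quarter turn on anticlockwise (x of spoon in the frame of pot below -0.03 m and y of spoon in the frame of pot between -0.03 and 0.03 m and horizontal distance between spoon and pot below 0.1 m and z of spoon in the frame of pot below 0.026 m), for 0.02 s.
4. round 1: the spoon's bowl, down among the nuts, is by the black handle (y of spoon in the frame of pot below -0.03 m and x of spoon in the frame of pot between -0.03 and 0.03 m and horizontal distance between spoon and pot below 0.1 m and z of spoon in the frame of pot below 0.026 m), for 0.02 s.
5. round 1: the spoon's bowl, down among the nuts, is three quarters round (x of spoon in the frame of pot above 0.03 m and y of spoon in the frame of pot between -0.03 and 0.03 m and horizontal distance between spoon and pot below 0.1 m and z of spoon in the frame of pot below 0.026 m), for 0.02 s.
6. round 2: the spoon's bowl, down among the nuts, is by the red handle (all of step 2), for 0.02 s.
7. round 2: the spoon's bowl, down among the nuts, is a quarter turn on anticlockwise (all of step 3), for 0.02 s.
8. round 2: the spoon's bowl, down among the nuts, is by the black handle (all of step 4), for 0.02 s.
9. round 2: the spoon's bowl, down among the nuts, is three quarters round (all of step 5), for 0.02 s.
10. round 2: the spoon's bowl, down among the nuts, is by the red handle again, two rounds done (all of step 6), for 0.02 s.
At the end, for the whole second after the job is handed in: The lid lies flat on the cork mat, centred within 40 mm; the spoon leans in its stand again, its bowl end in the tray and its grip point within 30 mm of where it belongs, at rest; all six nuts are in the upright pot and at least four of them lie more than 20 mm from where they were at the start (horizontal distance between lid and mat below 0.04 m and height (world z) of lid below 0.016 m and angle between each of lid, pot's own z axis and vertical below 0.1 rad and distance between spoon_grip and stand_grip below 0.03 m and z of spoon in the frame of stand below 0.03 m and horizontal distance between spoon and stand below 0.075 m and linear speed of each of spoon, lid below 0.03 m/s and horizontal distance between each of nut0_mid, nut1_mid, nut2_mid, nut3_mid, nut4_mid, nut5_mid and pot below 0.1 m and height (world z) of each of nut0_mid, nut1_mid, nut2_mid, nut3_mid, nut4_mid, nut5_mid below 0.055 m and distance of any of nut0_mid, nut1_mid, nut2_mid from where it was at the start of the episode above 0.02 m and distance of any of nut0_mid, nut1_mid, nut3_mid from where it was at the start of the episode above 0.02 m and distance of any of nut0_mid, nut1_mid, nut4_mid from where it was at the start of the episode above 0.02 m and distance of any of nut0_mid, nut1_mid, nut5_mid from where it was at the start of the episode above 0.02 m and distance of any of nut0_mid, nut2_mid, nut3_mid from where it was at the start of the episode above 0.02 m and distance of any of nut0_mid, nut2_mid, nut4_mid from where it was at the start of the episode above 0.02 m and distance of any of nut0_mid, nut2_mid, nut5_mid from where it was at the start of the episode above 0.02 m and distance of any of nut0_mid, nut3_mid, nut4_mid from where it was at the start of the episode above 0.02 m and distance of any of nut0_mid, nut3_mid, nut5_mid from where it was at the start of the episode above 0.02 m and distance of any of nut0_mid, nut4_mid, nut5_mid from where it was at the start of the episode above 0.02 m and distance of any of nut1_mid, nut2_mid, nut3_mid from where it was at the start of the episode above 0.02 m and distance of any of nut1_mid, nut2_mid, nut4_mid from where it was at the start of the episode above 0.02 m and distance of any of nut1_mid, nut2_mid, nut5_mid from where it was at the start of the episode above 0.02 m and distance of any of nut1_mid, nut3_mid, nut4_mid from where it was at the start of the episode above 0.02 m and distance of any of nut1_mid, nut3_mid, nut5_mid from where it was at the start of the episode above 0.02 m and distance of any of nut1_mid, nut4_mid, nut5_mid from where it was at the start of the episode above 0.02 m and distance of any of nut2_mid, nut3_mid, nut4_mid from where it was at the start of the episode above 0.02 m and distance of any of nut2_mid, nut3_mid, nut5_mid from where it was at the start of the episode above 0.02 m and distance of any of nut2_mid, nut4_mid, nut5_mid from where it was at the start of the episode above 0.02 m and distance of any of nut3_mid, nut4_mid, nut5_mid from where it was at the start of the episode above 0.02 m); the robot touches nothing.
It fails at once if the pot is shoved more than 40 mm or tipped (distance of pot from where it was at the start of the episode above 0.04 m or angle between pot's own z axis and vertical above 0.25 rad).
It fails at once if the gripper touches the nuts (contact force between the fingers and nut0 above 0.5 N or contact force between the fingers and nut1 above 0.5 N or contact force between the fingers and nut2 above 0.5 N or contact force between the fingers and nut3 above 0.5 N or contact force between the fingers and nut4 above 0.5 N or contact force between the fingers and nut5 above 0.5 N).
It fails at once if the bottle, jar or mug is moved more than 30 mm or tipped (distance of any of soy, jar, mug from where it was at the start of the episode above 0.03 m or angle between any of soy, jar, mug's own z axis and vertical above 0.3 rad).
It also fails if it takes over 72 s, if anything falls off the work surface, if the arm or the gripper's body presses on something with over 40 N, if the wrist force passes 120 N, or if a joint passes its speed limit or range.

### The arm

A 7-joint arm with a two-finger parallel gripper is mounted at the origin on the work surface. World frame = base frame: x ahead of the robot, y to its left, z up, the work surface at z = 0. Lengths are in m, angles in rad, forces in N, time in s.
With the tool pointing down it reaches from about 0.4 to 0.85 m from the base axis. Payload 10.4 kg.
Tool frame: the origin (TCP) lies between the finger pads; the fingertips stand manip.finger_overhang ahead of it and the grasp point (between the pads) lies 11 mm behind it (manip.finger_overhang is the distance from the TCP to the fingertips, in m); x points along the fingers, z is the direction in which the jaws open and shut, and the axes are right-handed (so a half turn about x gives the same grasp; the last joint's range is limited). The gripper opens to 85 mm and grips with 20 to 120 N. Pads are 22 mm wide; open, the fingers measure 114 mm over their backs; the gripper's body (76 mm by 85 mm) begins 54 mm behind the grasp point. The pads swing forward as they close: fully open they stand 13 mm farther back than shut.
Start: joints at [-1.252, 0.332, -0.065, 1.46, 0.022, 1.35, -0.088], TCP at [0.209, 0.589, 0.202] pointing down, gripper open.
Joint ranges: [-2.6, 2.6], [-0.5, 2.12], [-1.47, 1.34], [0.16, 2.42], [-1.27, 4.41], [0.06, 2.06], [-2.6, 2.6]. Speed limits (rad/s): [2.22, 2.22, 2.79, 2.79, 3.14, 3.14, 3.14].

### API

Orientations are given as a unit quaternion [x, y, z, w].
In Python, from workcell import get_obs, camera, workorder, manip gives the robot as it stands. The module is installed in compiled form; this text tells all that it offers.
- The arm moves only by the tool play_rows, never from a script. Its argument "increments" is text: rows parted by semicolons, each of 4 numbers parted by spaces: the shift along the tool's x, y, z in m, then the turn about the tool's x in rad. A call has 1 to 20 rows; each row shifts and turns the pose as measured when the row begins, along the tool's axes as they then stand; what a row does not reach is not made up. A row lasts 1/10 s, in which the tool goes at most 50 mm and 8.59 degrees, less where a joint would pass 70% of its speed; a pose out of reach is approached as far as the arm can. A call is refused whole if a number of a shift passes 0.05 or a number of a turn 0.15, either way. A call with a gripper value outside its range is refused whole. "hand" is the gripper command: -1 is fully open, 1 is shut, values between are in proportion, set as the call begins (left out, the last holds). The fingers move at their own pace and stop on an object; "squeeze" is the grip in N (left out, the last holds). Time passes only in rows, so rows that do not move let the fingers close. It gives the time, the measured TCP pose, the force and the opening at its end, in the units of the state.
- get_obs(): the state, without advancing time (a new reading comes with each control period).
- camera(name): name is "scene" or "top"; returns a dict with "img" (480x640x3 uint8, blue, green, red), "fov_y" (degrees; the focal length in pixels is half the picture's height over the tangent of half this angle, whatever the lens; pixels are square), "cx", "cy" (the principal point, pixels), "distortion" ([k1, k2, p1, p2, k3] as OpenCV has them; the pictures are not rectified), "R" (3x3) and "t" (3): a world point X has camera coordinates R X + t. Camera axes: x right, y down, z forward; pixel columns grow to the right and rows downward; lengths in m; the calibration is good to about 2 mm. A picture is of the moment at which its call begins. There is no depth.
- workorder.hand_in(): hands the job in, once; it reports no verdict.
The state is a dict: "clock": time; "joint_pos": joint angles; "joint_velocities": joint speeds; "tau": joint torques, N m; "position": TCP position; "ee_rot": TCP orientation; "ft_force": force on the tool from outside, world axes, zero at the start; "torque": the same for the moment, N m; "grip_width": opening from 0.0 (shut) to 1.0 (fully open).
Only numpy, scipy, OpenCV 4.12 (cv2) and the standard library are available. Lean on these libraries where they do the work, as an engineer would, in place of code of your own. Each camera call takes 0.05 s, during which the arm holds its last target.

## Working session

There is one attempt and no reset: what is moved stays moved. The work goes in short steps, Python scripts to look and compute and a tool call to move; the robot and the scene stay as the last step left them, time stands still between calls to the robot, and variables do not carry over. Pictures are saved under pics/ and viewed, and the job is handed in when it is done.

Besides the shell and the picture viewer there is one more tool, called after "Request:" as name(argument=value, ...) on one line, values as JSON. play_rows: Moves the arm, as the interface text tells. Its arguments: {"type":"object","properties":{"increments":{"type":"string"},"hand":{"type":"number"},"squeeze":{"type":"number"}},"required":["increments"]}

```bash
mkdir -p pics; cat > h.py <<'E'
import numpy as np,cv2
from workcell import get_obs,camera,workorder,manip
def cam(n):
    c=camera(n); h,w=c['img'].shape[:2]; f=h/2/np.tan(np.radians(c['fov_y'])/2)
    c['K']=np.array([[f,0,c['cx']],[0,f,c['cy']],[0,0,1.]]); c['D']=np.array(c['distortion'],float); c['R']=np.array(c['R']);c['t']=np.array(c['t']); return c
def ray(c,uv):
    p=cv2.undistortPoints(np.array(uv,float).reshape(-1,1,2),c['K'],c['D']).reshape(-1,2)
    d=np.c_[p,np.ones(len(p))]@c['R']; return -c['R'].T@c['t'],d
def plane(c,uv,z):
    o,d=ray(c,uv); return o+d*((z-o[2])/d[:,2])[:,None]
def proj(c,X):
    return cv2.projectPoints(np.array(X,float).reshape(-1,1,3),cv2.Rodrigues(c['R'])[0],c['t'],c['K'],c['D'])[0].reshape(-1,2)
E
python3 - <<'E'
from h import *
for n in['scene','top']:
    c=cam(n);cv2.imwrite(f'pics/{n}0.png',c['img']);print(n,c['fov_y'],c['D'],-c['R'].T@c['t'],c['R'][2])
print(manip.finger_overhang,[x for x in dir(manip) if x[0]!='_'])
o=get_obs();print(o)
E
```

```text
scene 47.43470879973037 [-0.09637076  0.          0.          0.          0.        ] [1.04864704 0.17636816 1.05428649] [-0.51563437 -0.14100392 -0.84512667]
top 53.57227175273541 [-0.13092141  0.          0.          0.          0.        ] [0.42656767 0.0204329  1.18609544] [ 0.07299741  0.00143241 -0.9973311 ]
0.008 ['MotionError', 'finger_overhang']
{'clock': 0.1, 'joint_pos': array([-1.2515922 ,  0.33279887, -0.06468302,  1.46081051,  0.02160331,
        1.34988679, -0.08853668]), 'joint_velocities': array([ 6.29365864e-04, -5.48094310e-04, -6.07854027e-04, -2.61345751e-03,
        2.05828499e-03, -5.42777251e-04,  6.58010125e-05]), 'tau': array([ 1.14826409e-03, -6.26748276e+01,  4.87609324e-02, -3.92420948e+01,
        1.62888563e-02,  6.99712764e-03, -2.65371810e-06]), 'position': array([0.20938981, 0.58851377, 0.20082395]), 'ee_rot': array([-0.40793404,  0.57809439,  0.40740671,  0.57742226]), 'ft_force': array([ 0.55905497, -0.09421521, -0.95267312]), 'torque': array([-0.00607149,  0.05682251,  0.0394399 ]), 'grip_width': 1.0004865404184964}
```

View pics/scene0.png

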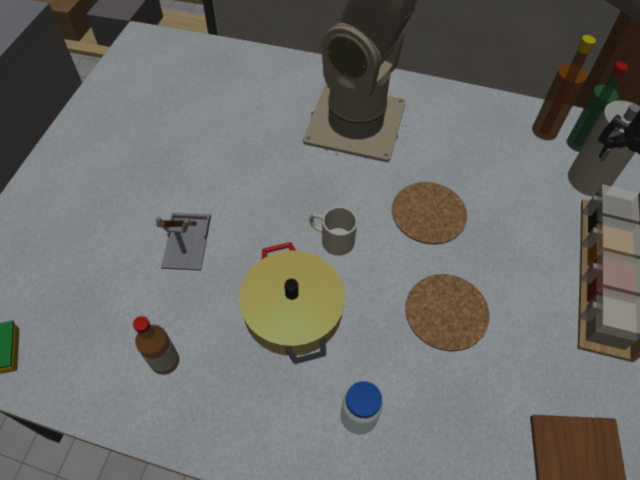

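View pics/top0.png

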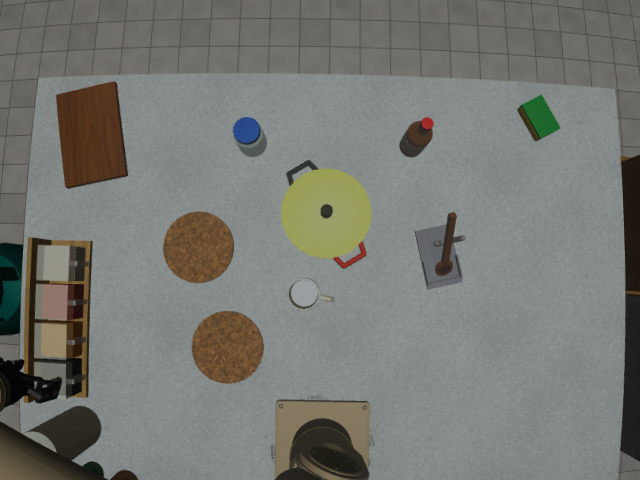

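```bash
cat > m.py <<'E'
from h import *
def blob(c,lo,hi,roi):
    hsv=cv2.cvtColor(c['img'],cv2.COLOR_BGR2HSV); m=cv2.inRange(hsv,np.array(lo),np.array(hi))
    k=np.zeros_like(m);x0,y0,x1,y1=roi;k[y0:y1,x0:x1]=m[y0:y1,x0:x1]
    n,l,s,ce=cv2.connectedComponentsWithStats(k); i=1+np.argmax(s[1:,4]); mm=(l==i).astype(np.uint8)
    return s[i],ce[i],mm
E
python3 - <<'E'
from m import *
T=cam('top');S=cam('scene')
for c,n,rois in((T,'top',[(150,200,250,295),(180,300,280,395)]),(S,'scene',[(395,265,500,360),(380,175,475,250)])):
    for r in rois:
        s,ce,m=blob(c,[3,60,40],[25,255,255],r);
        cs=cv2.findContours(m,0,1)[0]; ct=max(cs,key=cv2.contourArea)
        P=plane(c,ct.reshape(-1,2),.008)[:,:2]; (x,y),rad=cv2.minEnclosingCircle(P.astype(np.float32)); print(n,'mat',s,ce,x,y,rad)
for c,n,r,kr,rr in((T,'top',(270,160,380,265),(310,195,345,225),(330,235,372,272)),(S,'scene',(235,250,350,355),(280,275,305,303),(255,238,300,265))):
    s,ce,m=blob(c,[20,60,60],[40,255,255],r); ct=max(cv2.findContours(m,0,1)[0],key=cv2.contourArea)
    P=plane(c,ct.reshape(-1,2),.065)[:,:2]; print(n,'lid',s,cv2.minEnclosingCircle(P.astype(np.float32)))
    s,ce,m=blob(c,[0,0,0],[180,255,60],kr); print(n,'knob',s,ce,plane(c,[ce],.114))
    s,ce,m=blob(c,[0,120,60],[8,255,255],rr); print(n,'red',s,ce,plane(c,[ce],.046))
    if n=='top':
        s,ce,m=blob(c,[0,0,0],[180,255,70],(283,155,322,190)); print(n,'black',s,ce,plane(c,[ce],.046))
s,ce,_=blob(T,[100,100,60],[130,255,255],(225,110,270,160)); print('jar',ce,plane(T,[ce],.12))
s,ce,_=blob(T,[0,150,80],[8,255,255],(410,110,440,135)); print('soy',ce,plane(T,[ce],.19))
print('mug',plane(T,[(303,293)],.085))
for n,c,(a,b,x,y) in(('t',T,(395,200,480,300)),('s',S,(140,195,220,285))):
    cv2.imwrite(f'pics/stand_{n}.png',cv2.resize(c['img'][b:y,a:x],None,fx=7 if n=='s' else 6,fy=7 if n=='s' else 6)[:600])
E
```

```text
top mat [ 163  212   71   71 3928] [197.97454175 246.80931772] 0.4889530837535858 0.31797856092453003 0.08966530859470367
top mat [ 192  311   72   73 4070] [227.02751843 346.8953317 ] 0.2414657026529312 0.2377207726240158 0.0898415669798851
scene mat [ 406  274   83   77 4985] [447.022668   312.06158475] 0.49160119891166687 0.31720349192619324 0.08990822732448578
scene mat [ 392  182   75   62 3589] [429.09919198 212.68904987] 0.24524614214897156 0.23787477612495422 0.09011097252368927
top lid [ 281  168   90   90 6273] ((0.5723649263381958, 8.526777673978359e-05), 0.10836711525917053)
top knob [321 205  11  13 112] [326.04464286 210.75892857] [[5.70281768e-01 4.66032143e-04 1.14000000e-01]]
top red [334 242  32  26 201] [351.82587065 257.25373134] [[ 0.46818453 -0.06455617  0.046     ]]
top black [287 161  31  24 186] [299.62903226 169.60215054] [[0.67943244 0.06522206 0.046     ]]
scene lid [ 239  250  106  105 8349] ((0.5830119252204895, 0.003823422361165285), 0.11747724562883377)
scene knob [285 279  13  20 228] [291.04824561 288.65350877] [[0.58447497 0.00378538 0.114     ]]
scene red [262 243  33  16 169] [276.30177515 248.43786982] [[ 0.46561744 -0.06851937  0.046     ]]
jar [246.14208633 129.77697842] [[0.75514952 0.18810446 0.12      ]]
soy [426.76146789 123.19266055] [[ 0.7566229  -0.21404515  0.19      ]]
mug [[0.38220677 0.04986617 0.085     ]]
```

View pics/stand_t.png

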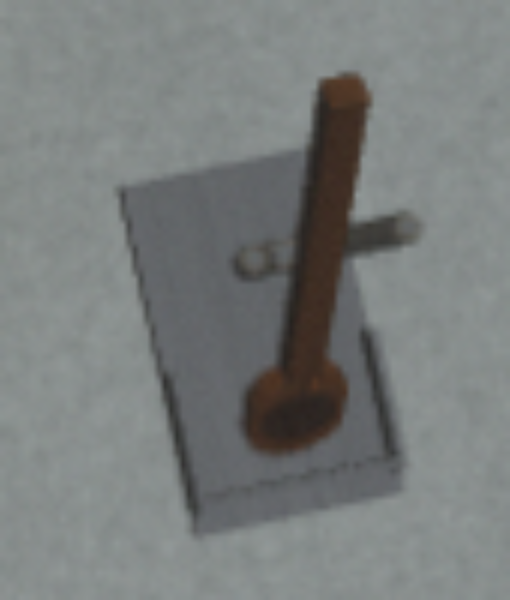

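View pics/stand_s.png

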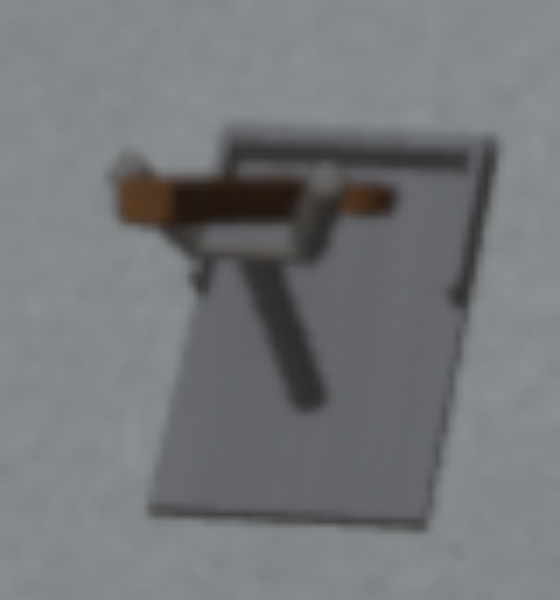

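```bash
python3 - <<'E'
from h import *
T=cam('top');S=cam('scene')
pl=lambda c,u,z:np.round(plane(c,[u],z)[0],4)
a=pl(T,(415,231.2),.006);b=pl(S,(161.4,268.4),.004);d=pl(S,(200.7,270),.004)
r1=pl(T,(428.3,288.7),.019);r2=pl(T,(462.2,281.7),.019)
p1=pl(T,(437.2,243.7),.136);p2=pl(T,(462.8,238),.136)
q1=pl(S,(140+128/7,195+165/7),.136);q2=pl(S,(140+325/7,195+175/7),.136)
e=pl(T,(395+345/6,200+92/6),.193);es=pl(S,(140+148/7,195+200/7),.193)
for n in 'a b d r1 r2 p1 p2 q1 q2 e es'.split():print(n,eval(n))
loc=np.array([[75,45],[75,-45],[75,45],[27,36],[27,-36],[27,36],[27,-36]])/1000
W=np.array([d,b,a,p1,p2,q2,q1])[:,:2]
lc=loc-loc.mean(0);wc=W-W.mean(0)
th=np.arctan2((lc[:,0]*wc[:,1]-lc[:,1]*wc[:,0]).sum(),(lc*wc).sum())
R=np.array([[np.cos(th),-np.sin(th)],[np.sin(th),np.cos(th)]])
o=W.mean(0)-R@loc.mean(0);print('yaw',np.degrees(th),'o',o,'res',np.round((W-(loc@R.T+o))*1000,1))
print('grip',o+R@[.056,0],'end',o+R@[.079,0],'rim corners',o+R@[-.07,.045],o+R@[-.07,-.045])
E
```

```text
a [ 0.5376 -0.2255  0.006 ]
b [ 0.5621 -0.3089  0.004 ]
d [ 0.5414 -0.2226  0.004 ]
r1 [ 0.3948 -0.2567  0.019 ]
r2 [ 0.413  -0.3421  0.019 ]
p1 [ 0.4983 -0.2486  0.136 ]
p2 [ 0.5122 -0.3072  0.136 ]
q1 [ 0.5161 -0.3036  0.136 ]
q2 [ 0.5033 -0.2457  0.136 ]
e [ 0.5555 -0.2673  0.193 ]
es [ 0.5584 -0.2635  0.193 ]
yaw 13.958790010781662 o [ 0.47981268 -0.28372839] res [[-0.3 -0.6]
 [-1.4  0.4]
 [-4.1 -3.5]
 [ 1.  -6.3]
 [-2.5  5. ]
 [ 6.  -3.4]
 [ 1.4  8.6]]
grip [ 0.53415897 -0.27021984] end [ 0.55647977 -0.26467169] rim corners [ 0.40102474 -0.25694294] [ 0.42273489 -0.34428519]
```

```bash
cat > d.py <<'E'
from h import *
from scipy.spatial.transform import Rotation as Ro
import sys
def go(t,yaw=None):
    """t: world TCP target; yaw: wanted heading (deg) of tool z in world xy (mod 180)"""
    o=get_obs();R=Ro.from_quat(o['ee_rot']).as_matrix();p=np.array(o['position'])
    z=np.degrees(np.arctan2(R[1,2],R[0,2]))
    print('clk',round(o['clock'],2),'p',p.round(4),'x',R[:,0].round(3),'yaw z',z.round(2),'f',np.round(o['ft_force'],1),'w',round(o['grip_width'],3),'j',np.round(o['joint_pos'],2))
    d=R.T@(np.array(t)-p);print('tool shift',d.round(4))
    if yaw is not None:
        e=(yaw-z+90)%180-90; print('turn about tool x (rad)',round(-np.radians(e),4)) # x down => minus
if __name__=='__main__':
    a=list(map(float,sys.argv[1:]));go(a[:3],a[3] if len(a)>3 else None)
E
python3 d.py 0.571 0.0005 0.2 104
```

```text
clk 0.3 p [0.2094 0.5887 0.2012] x [-0. -0. -1.] yaw z 70.42 f [0.7 0.8 0.6] w 1.0 j [-1.25  0.33 -0.06  1.46  0.02  1.35 -0.09]
tool shift [ 0.0014 -0.5378 -0.433 ]
turn about tool x (rad) -0.5861
```

Request:
play_rows(increments="0 -0.033 -0.027 0;0 -0.033 -0.027 0;0 -0.033 -0.027 0;0 -0.033 -0.027 0;0 -0.033 -0.027 0;0 -0.033 -0.027 0;0 -0.033 -0.027 0;0 -0.033 -0.027 0;0 -0.033 -0.027 0;0 -0.033 -0.027 0;0 -0.033 -0.027 0;0 -0.033 -0.027 0;0 -0.033 -0.027 0;0 -0.033 -0.027 0;0 -0.033 -0.027 0", hand=-1)

```text
clock: 1.8
position: [0.5493, 0.026, 0.2004]
ee_rot: [-0.41, 0.574, 0.412, 0.577]
ft_force: [0.1, 0.9, -0.1]
grip_width: 1.004
```

```bash
python3 d.py 0.571 0.0005 0.2 104
```

```text
clk 1.8 p [0.5493 0.026  0.2004] x [ 0.001  0.005 -1.   ] yaw z 71.11 f [ 0.1  0.9 -0.1] w 1.004 j [-0.54  0.17  0.46  1.69 -0.08  1.3   1.18]
tool shift [ 0.0003 -0.0288 -0.0171]
turn about tool x (rad) -0.5741
```

Request:
play_rows(increments="0 -0.015 -0.009 0;0 -0.014 -0.008 0;0.03 0 0 0;0.03 0 0 0;0 0 0 0")

```text
clock: 2.3
position: [0.5749, -0.0095, 0.1396]
ee_rot: [-0.408, 0.576, 0.407, 0.579]
ft_force: [-0.6, 0.5, -0.5]
grip_width: 0.995
```

```bash
python3 d.py 0.571 0.0005 0.087;python3 - <<'E'
from h import *
for n in('top','scene'):
    c=cam(n);cv2.imwrite(f'pics/k_{n}.png',cv2.resize(c['img'][150:310,220:430],None,fx=3,fy=3))
E
```

```text
clk 2.3 p [ 0.5749 -0.0095  0.1396] x [ 0.005  0.001 -1.   ] yaw z 70.47 f [-0.6  0.5 -0.5] w 0.995 j [-0.47  0.27  0.48  1.71 -0.14  1.19  1.28]
tool shift [0.0526 0.0072 0.008 ]
```

View pics/k_scene.png

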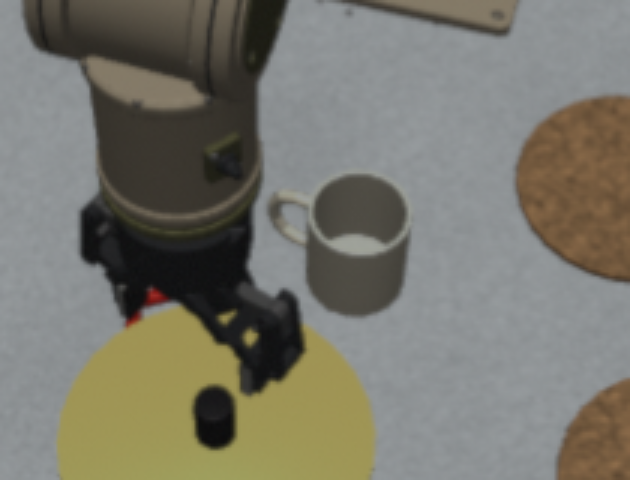

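```bash
python3 - <<'E'
from h import *
S=cam('scene');T=cam('top')
for X in([.571,0,.114],[.584,.0038,.114],[.5749,-.0095,.14],[.5749,-.0095,.2],[.587,.025,.16],[.56,-.05,.16]):
    print(X,proj(S,[X]),proj(T,[X]))
E
```

```text
[0.571, 0, 0.114] [[291.22549494 282.29311004]] [[326.25485088 210.4492223 ]]
[0.584, 0.0038, 0.114] [[291.12749715 288.44657479]] [[324.67805784 204.75139606]]
[0.5749, -0.0095, 0.14] [[285.46613593 276.33331863]] [[330.81291411 207.22388594]]
[0.5749, -0.0095, 0.2] [[284.18653155 260.31166723]] [[331.69538989 203.21141441]]
[0.587, 0.025, 0.16] [[300.80874269 281.08309924]] [[315.35288149 200.14661377]]
[0.56, -0.05, 0.16] [[267.11640787 259.49748164]] [[349.59951009 213.07950579]]
```

View pics/k_top.png

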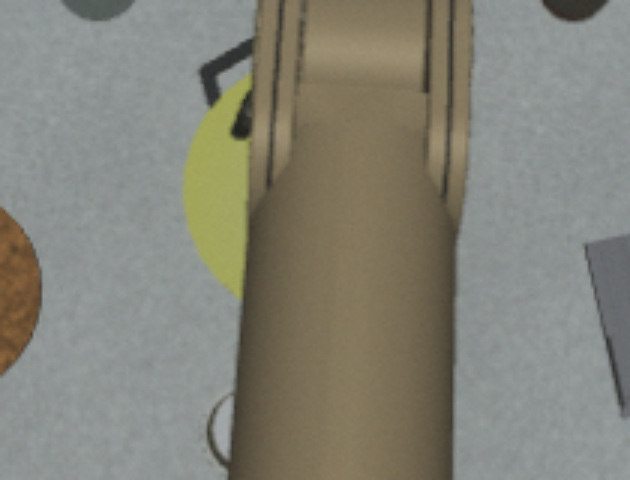

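Request:
play_rows(increments="0.015 0.007 0.008 0;0.015 0 0 0;0.01 0 0 0;0.01 0 0 0;0 0 0 0")

```text
clock: 3.0
position: [0.5777, 0.0015, 0.0973]
ee_rot: [-0.411, 0.57, 0.406, 0.584]
ft_force: [-0.2, -0.4, 0.5]
grip_width: 1.001
```

```bash
python3 d.py 0.572 0.0003 0.087;python3 - <<'E'
from h import *
for n in('scene',):
    c=cam(n);cv2.imwrite(f'pics/k2_{n}.png',cv2.resize(c['img'][200:360,220:430],None,fx=3,fy=3))
E
```

```text
clk 3.0 p [0.5777 0.0015 0.0973] x [ 0.02   0.004 -1.   ] yaw z 70.57 f [-0.2 -0.4  0.5] w 1.001 j [-0.47  0.31  0.47  1.76 -0.16  1.09  1.28]
tool shift [ 0.0102  0.0052 -0.0031]
```

View pics/k2_scene.png

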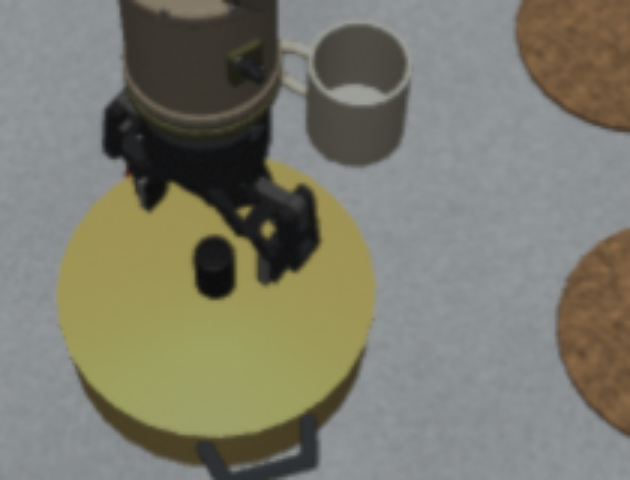

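Request:
play_rows(increments="0.006 0.003 -0.003 0;0.005 0.002 0 0;0 0 0 0")

```text
clock: 3.35
position: [0.5728, -0.0005, 0.0869]
ee_rot: [-0.411, 0.57, 0.405, 0.585]
ft_force: [1.2, 0.4, 1.0]
grip_width: 1.001
```

Request:
play_rows(increments="0 0 0 0;0 0 0 0;0 0 0 0;0 0 0 0;0 0 0 0;0 0 0 0", hand=1, squeeze=50)

```text
clock: 3.95
position: [0.5733, -0.0004, 0.0877]
ee_rot: [-0.412, 0.57, 0.405, 0.585]
ft_force: [0.2, -0.6, 0.2]
grip_width: 0.004
```

```bash
python3 d.py 0.572 0.0003 0.087
```

```text
clk 3.95 p [ 5.733e-01 -4.000e-04  8.770e-02] x [ 0.023  0.005 -1.   ] yaw z 70.52 f [ 0.2 -0.6  0.2] w 0.004 j [-0.47  0.31  0.46  1.78 -0.16  1.06  1.28]
tool shift [0.0007 0.0015 0.0002]
```

Shut on nothing. Look.

```bash
python3 - <<'E'
from h import *
for n in('scene',):
    c=cam(n);cv2.imwrite(f'pics/k3_{n}.png',cv2.resize(c['img'][200:360,220:430],None,fx=3,fy=3))
    o=get_obs();p=o['position'];print(proj(c,[p,p+[0,0,-.008]]))
E
```

```text
[[291.10455801 289.53404258]
 [291.22496086 291.38848264]]
```

View pics/k3_scene.png

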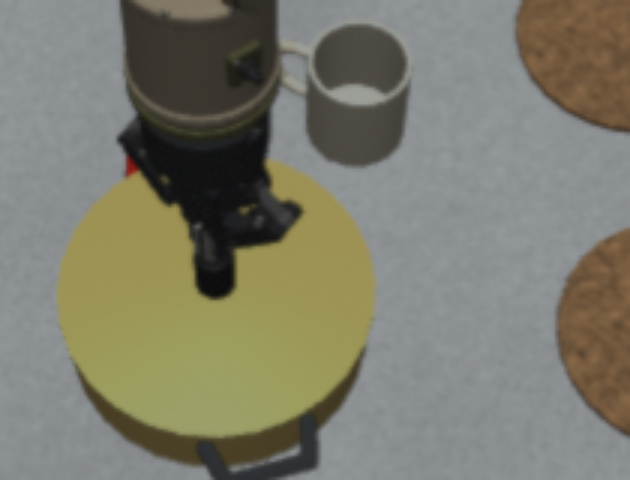

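```bash
python3 - <<'E'
from h import *
c=cam('scene');im=cv2.convertScaleAbs(c['img'][250:310,260:325],alpha=2.2,beta=20);cv2.imwrite('pics/k4.png',cv2.resize(im,None,fx=9,fy=9,interpolation=cv2.INTER_CUBIC))
c=cam('top');cv2.imwrite('pics/k4t.png',c['img'])
E
```

```text
(no output)
```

View pics/k4.png

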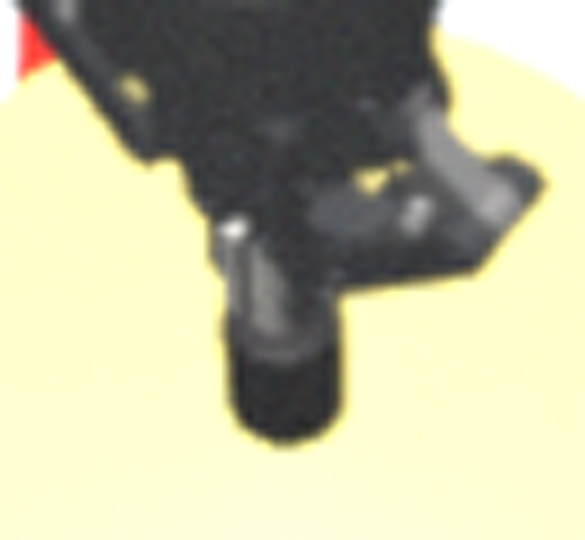

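```bash
python3 - <<'E'
from h import *
c=cam('scene')
for z in(.10,.115,.13):
  print(z,proj(c,[[.592,.042,z],[.5635,-.039,z],[.5777,.0015,z]]).round(1).tolist())
print(proj(c,[[.571+.014*np.cos(a),.014*np.sin(a),.114] for a in np.arange(0,6.28,1.57)]).round(1).tolist())
im=cv2.imread('pics/k2_scene.png');im=cv2.convertScaleAbs(im[60:330,60:360],alpha=2.2,beta=20);cv2.imwrite('pics/k5.png',cv2.resize(im,None,fx=2,fy=2,interpolation=cv2.INTER_CUBIC))
E
```

```text
0.1 [[308.9, 300.1], [273.8, 277.7], [291.2, 288.7]]
0.115 [[308.9, 296.6], [273.4, 274.0], [290.9, 285.2]]
0.13 [[308.9, 293.0], [272.9, 270.2], [290.7, 281.5]]
[[289.1, 288.4], [298.1, 284.0], [293.3, 276.3], [284.4, 280.5]]
```

View pics/k5.png

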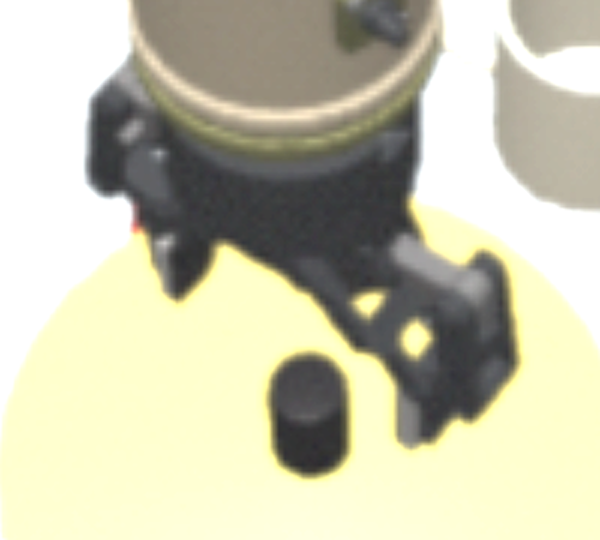

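View pics/k4t.png

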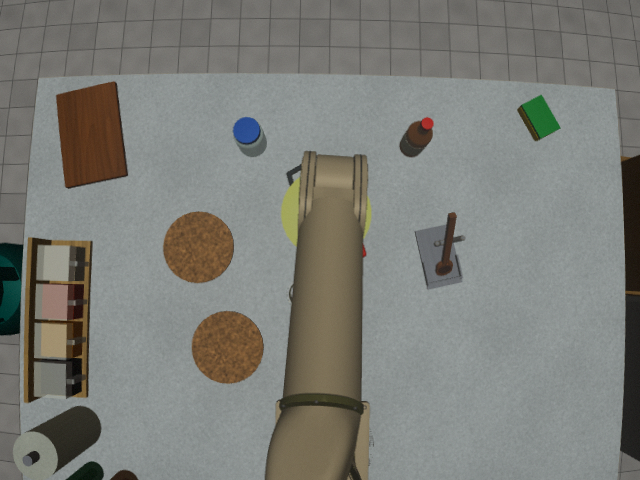

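```bash
python3 - <<'E'
from h import *
S=cam('scene');T=cam('top')
p=np.array([.2094,.5887,.2012]);u=np.array([np.cos(np.radians(70.4)),np.sin(np.radians(70.4)),0])
for z in(.206,.236):
  for s in(.043,-.043):
    q=p+s*u;q[2]=z;print(z,s,proj(T,[q]).round(1),proj(S,[q]).round(1))
im=cv2.imread('pics/top0.png')[340:440,0:90];cv2.imwrite('pics/a.png',cv2.resize(cv2.convertScaleAbs(im,alpha=2,beta=20),None,fx=6,fy=6,interpolation=2))
im=cv2.imread('pics/scene0.png')[90:200,560:640];cv2.imwrite('pics/b.png',cv2.resize(cv2.convertScaleAbs(im,alpha=2,beta=20),None,fx=5,fy=5,interpolation=2))
E
```

```text
0.206 0.043 [[ 32.9 360.7]] [[634.2 190.7]]
0.206 -0.043 [[ 66.8 376.5]] [[595.5 171.2]]
0.236 0.043 [[ 25. 363.]] [[641.3 181.5]]
0.236 -0.043 [[ 59.7 379.4]] [[601.6 161.7]]
```

View pics/a.png

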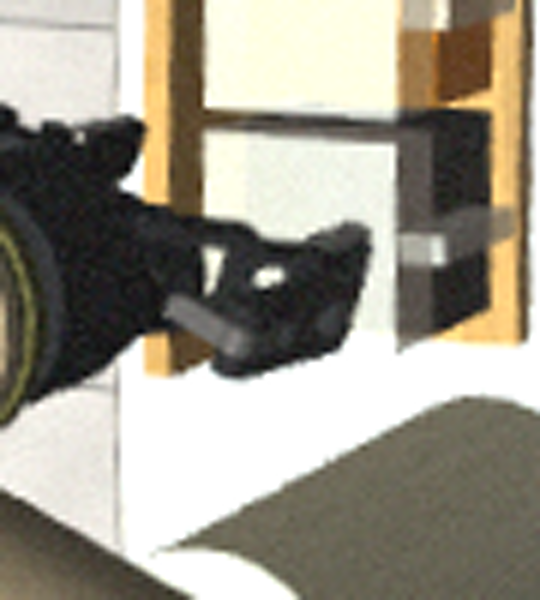

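View pics/b.png

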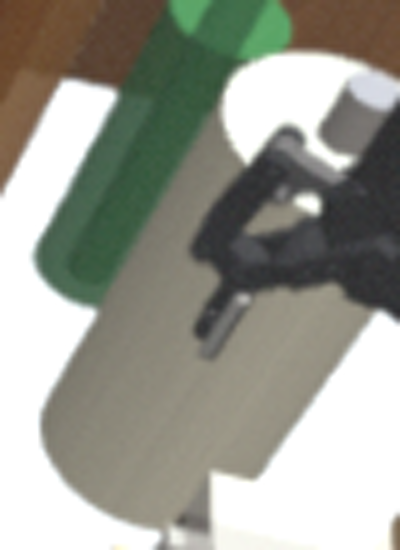

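Request:
play_rows(increments="-0.02 0 0 0;-0.01 0 0 0;0 0 0 0;0 0 0 0;0 0 0 0;0 0 0 0", hand=-1)

```text
clock: 4.85
position: [0.5717, -0.0005, 0.1167]
ee_rot: [-0.411, 0.57, 0.405, 0.584]
ft_force: [-0.2, -0.5, 0.1]
grip_width: 0.993
```

```bash
python3 d.py 0.572 0.0003 0.06;python3 - <<'E'
from h import *
c=cam('scene');im=cv2.convertScaleAbs(c['img'][240:310,250:330],alpha=2.2,beta=20);cv2.imwrite('pics/k6.png',cv2.resize(im,None,fx=8,fy=8,interpolation=cv2.INTER_CUBIC))
E
```

```text
clk 4.85 p [ 5.717e-01 -5.000e-04  1.167e-01] x [ 0.021  0.004 -1.   ] yaw z 70.53 f [-0.2 -0.5  0.1] w 0.993 j [-0.48  0.27  0.47  1.76 -0.14  1.12  1.27]
tool shift [0.0567 0.001  0.0002]
```

View pics/k6.png

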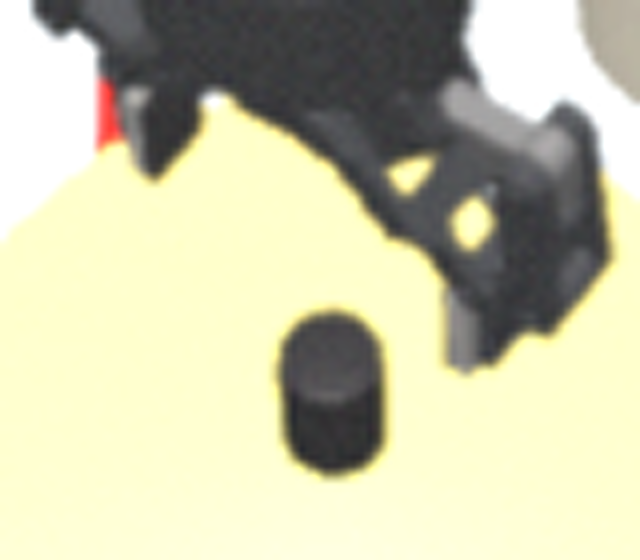

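Request:
play_rows(increments="0.015 0 0 0;0.015 0 0 0;0.015 0 0 0;0.005 0 0 0;0 0 0 0")

```text
clock: 5.4
position: [0.5713, -0.0003, 0.0607]
ee_rot: [-0.411, 0.571, 0.406, 0.583]
ft_force: [-0.0, -0.6, -0.1]
grip_width: 1.004
```

```bash
python3 d.py 0.572 0.0003 0.055;python3 - <<'E'
from h import *
c=cam('scene');im=cv2.convertScaleAbs(c['img'][240:320,250:330],alpha=2.2,beta=20);cv2.imwrite('pics/k7.png',cv2.resize(im,None,fx=7,fy=7,interpolation=cv2.INTER_CUBIC))
E
```

```text
clk 5.4 p [ 5.713e-01 -3.000e-04  6.070e-02] x [ 0.018  0.004 -1.   ] yaw z 70.54 f [-0.  -0.6 -0.1] w 1.004 j [-0.46  0.34  0.46  1.81 -0.18  1.02  1.29]
tool shift [ 0.0058 -0.0004  0.0007]
```

View pics/k7.png

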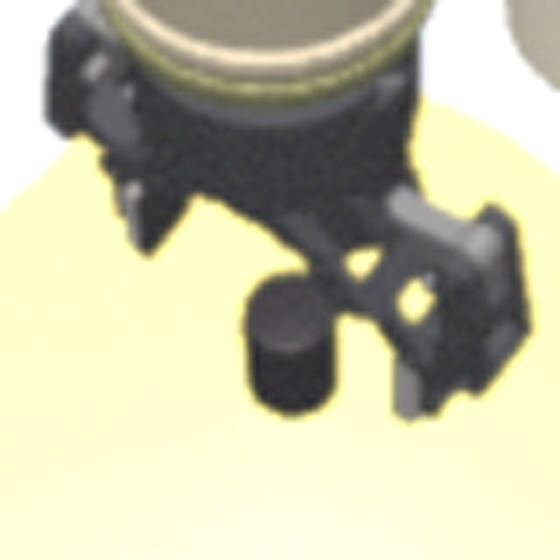

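Request:
play_rows(increments="0.009 0 0 0;0 0 0 0")

```text
clock: 5.65
position: [0.5721, -0.0002, 0.0521]
ee_rot: [-0.411, 0.571, 0.405, 0.584]
ft_force: [-0.4, -0.0, 0.6]
grip_width: 0.999
```

Request:
play_rows(increments="0 0 0 0;0 0 0 0;0 0 0 0;0 0 0 0;0 0 0 0", hand=1, squeeze=50)

```text
clock: 6.15
position: [0.5732, 0.0001, 0.0535]
ee_rot: [-0.411, 0.57, 0.405, 0.585]
ft_force: [-0.1, -0.6, -0.7]
grip_width: 0.319
```

```bash
python3 d.py 0.572 0.0003 0.055;python3 - <<'E'
from h import *
c=cam('scene');im=cv2.convertScaleAbs(c['img'][240:320,250:330],alpha=2.2,beta=20);cv2.imwrite('pics/k8.png',cv2.resize(im,None,fx=7,fy=7,interpolation=cv2.INTER_CUBIC))
E
```

```text
clk 6.15 p [5.732e-01 1.000e-04 5.350e-02] x [ 0.022  0.005 -1.   ] yaw z 70.55 f [-0.1 -0.6 -0.7] w 0.319 j [-0.46  0.35  0.45  1.81 -0.19  1.    1.3 ]
tool shift [-0.0015  0.0012 -0.0002]
```

View pics/k8.png

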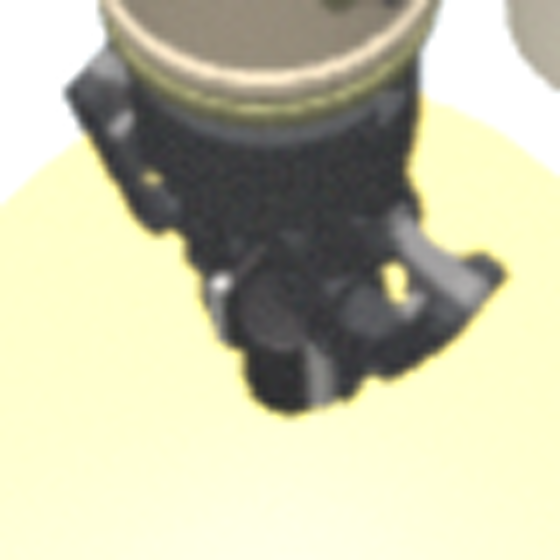

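Request:
play_rows(increments="-0.01 0 0 0;-0.015 0 0 0;-0.02 0 0 0;-0.02 0 0 0;0 0 0 0")

```text
clock: 6.7
position: [0.5704, -0.0008, 0.1229]
ee_rot: [-0.411, 0.571, 0.405, 0.584]
ft_force: [0.8, 0.5, -3.6]
grip_width: 0.311
```

```bash
python3 d.py 0.4905 0.3176 0.12;python3 - <<'E'
from h import *
c=cam('scene');cv2.imwrite('pics/k9.png',c['img'])
E
```

```text
clk 6.7 p [ 0.5704 -0.0008  0.1229] x [ 0.02   0.004 -1.   ] yaw z 70.5 f [ 0.8  0.5 -3.6] w 0.311 j [-0.48  0.27  0.48  1.75 -0.14  1.14  1.26]
tool shift [0.0026 0.1817 0.2734]
```

View pics/k9.png

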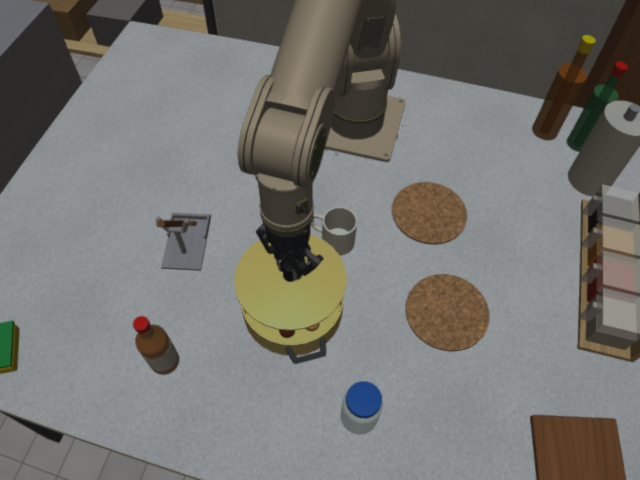

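Request:
play_rows(increments="0 0.01 0.015 0;0 0.015 0.0225 0;0 0.015 0.0225 0;0 0.015 0.0225 0;0 0.015 0.0225 0;0 0.015 0.0225 0;0 0.015 0.0225 0;0 0.015 0.0225 0;0 0.015 0.0225 0;0 0.015 0.0225 0;0 0.015 0.0225 0;0 0.015 0.0225 0;0 0.007 0.01 0;0 0 0 0")

```text
clock: 8.15
position: [0.478, 0.3243, 0.1067]
ee_rot: [-0.409, 0.579, 0.405, 0.577]
ft_force: [0.5, -0.1, -4.4]
grip_width: 0.313
```

```bash
python3 d.py 0.4905 0.3176 0.0125;python3 - <<'E'
from h import *
for n in('scene','top'):
  c=cam(n);cv2.imwrite(f'pics/l_{n}.png',c['img'])
E
```

```text
clk 8.15 p [0.478  0.3243 0.1067] x [ 0.001 -0.006 -1.   ] yaw z 70.31 f [ 0.5 -0.1 -4.4] w 0.313 j [-0.91  0.3   0.28  1.72 -0.08  1.13  0.62]
tool shift [ 0.0942 -0.0138 -0.0015]
```

View pics/l_scene.png

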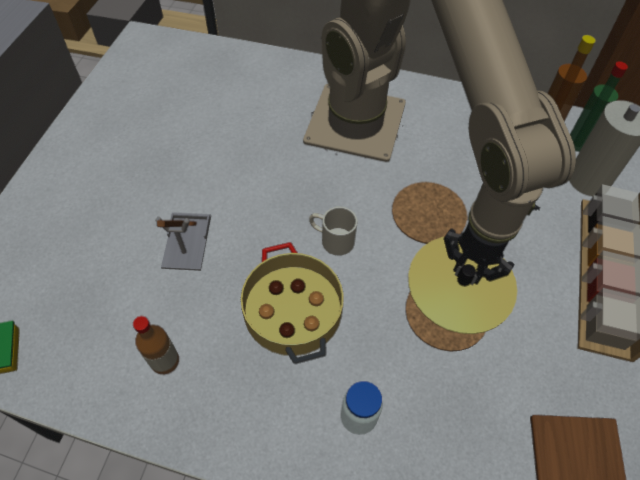

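View pics/l_top.png

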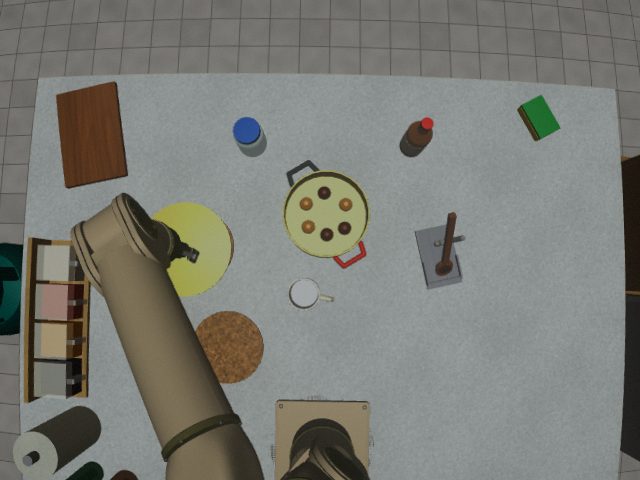

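Request:
play_rows(increments="0.015 -0.007 -0.001 0;0.02 -0.007 0 0;0.02 0 0 0;0.015 0 0 0;0.008 0 0 0;0 0 0 0")

```text
clock: 8.85
position: [0.4981, 0.3033, 0.0224]
ee_rot: [-0.406, 0.583, 0.399, 0.58]
ft_force: [-0.1, -0.2, -3.0]
grip_width: 0.314
```

```bash
python3 d.py 0.4905 0.3176 0.0095
```

```text
clk 8.85 p [0.4981 0.3033 0.0224] x [ 0.003 -0.011 -1.   ] yaw z 69.4 f [-0.1 -0.2 -3. ] w 0.314 j [-0.86  0.41  0.28  1.77 -0.12  0.98  0.67]
tool shift [0.0127 0.0123 0.0109]
```

Request:
play_rows(increments="0 0.01 0.01 0;0.006 0.002 0.001 0;0 0 0 0")

```text
clock: 9.15
position: [0.4917, 0.3178, 0.0167]
ee_rot: [-0.406, 0.583, 0.398, 0.581]
ft_force: [0.3, -1.4, -3.6]
grip_width: 0.313
```

```bash
python3 d.py 0.4905 0.3176 0.0095;python3 - <<'E'
from h import *
for n in('scene',):
  c=cam(n);cv2.imwrite(f'pics/m_{n}.png',cv2.resize(c['img'][210:380,360:560],None,fx=3,fy=3))
E
```

```text
clk 9.15 p [0.4917 0.3178 0.0167] x [ 0.004 -0.011 -1.   ] yaw z 69.28 f [ 0.3 -1.4 -3.6] w 0.313 j [-0.88  0.42  0.27  1.77 -0.12  0.96  0.65]
tool shift [ 0.0072  0.0011 -0.0005]
```

View pics/m_scene.png

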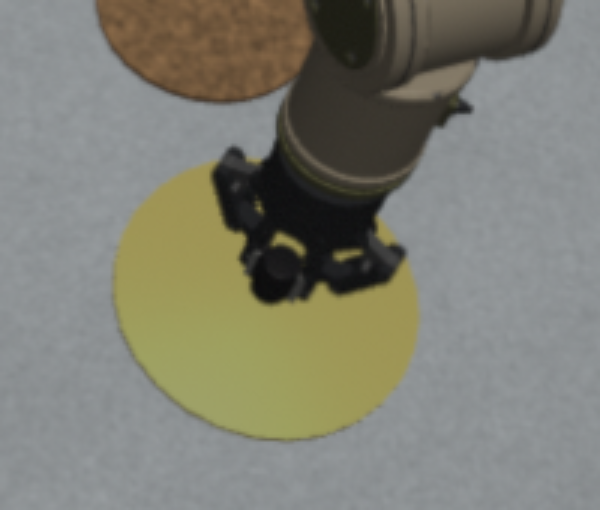

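Request:
play_rows(increments="0.004 0 0 0;0.004 0 0 0;0 0 0 0")

```text
clock: 9.5
position: [0.4928, 0.3189, 0.0104]
ee_rot: [-0.406, 0.581, 0.399, 0.582]
ft_force: [-2.8, -0.5, 2.3]
grip_width: 0.314
```

```bash
python3 d.py 0.4905 0.3176 0.0095
```

```text
clk 9.5 p [0.4928 0.3189 0.0104] x [ 0.007 -0.008 -1.   ] yaw z 69.33 f [-2.8 -0.5  2.3] w 0.314 j [-0.88  0.43  0.27  1.78 -0.12  0.95  0.65]
tool shift [ 0.0009  0.0017 -0.0021]
```

Contact. Release and rise.

Request:
play_rows(increments="0 0 0 0;0 0 0 0;0 0 0 0;0 0 0 0;-0.02 0 0 0;-0.03 0 0 0;-0.03 0 0 0;-0.04 0 0 0;-0.04 0 0 0;-0.02 0 0 0;0 0 0 0", hand=-1)

```text
clock: 10.6
position: [0.4919, 0.3196, 0.1976]
ee_rot: [-0.406, 0.581, 0.398, 0.582]
ft_force: [0.8, -1.2, 0.4]
grip_width: 0.999
```

```bash
python3 d.py 0.53 -0.27 0.2 103.5;python3 - <<'E'
from m import *
for n in('scene','top'):
  c=cam(n);cv2.imwrite(f'pics/n_{n}.png',c['img'])
E
```

```text
clk 10.6 p [0.4919 0.3196 0.1976] x [ 0.008 -0.008 -1.   ] yaw z 69.26 f [ 0.8 -1.2  0.4] w 0.999 j [-0.91  0.25  0.3   1.59 -0.06  1.31  0.6 ]
tool shift [ 0.0027 -0.2443 -0.5379]
turn about tool x (rad) -0.5975
```

View pics/n_scene.png

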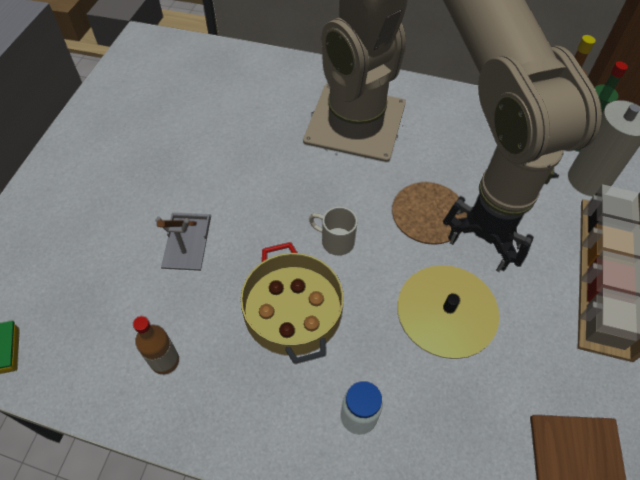

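Request:
play_rows(increments="0 0 0 -0.145;0 0 0 -0.145;0 0 0 -0.145;0 0 0 -0.145;0 0 0 0")

```text
clock: 11.2
position: [0.4876, 0.3166, 0.1858]
ee_rot: [0.559, -0.443, -0.553, -0.431]
ft_force: [-0.6, -0.6, 0.1]
grip_width: 1.002
```

```bash
python3 d.py 0.53 -0.27 0.2 103.5;python3 - <<'E'
from m import *
for n,r in(('top',(140,190,260,310)),('scene',(390,255,510,365))):
    c=cam(n); s,ce,m=blob(c,[20,60,60],[40,255,255],r); ct=max(cv2.findContours(m,0,1)[0],key=cv2.contourArea)
    P=plane(c,ct.reshape(-1,2),.022)[:,:2]; print(n,'lid',s,cv2.minEnclosingCircle(P.astype(np.float32)))
# nuts
c=cam('top');hsv=cv2.cvtColor(c['img'],cv2.COLOR_BGR2HSV)
k=np.zeros((480,640),np.uint8);cv2.circle(k,(326,214),33,255,-1)
cv2.imwrite('pics/nuts0.png',cv2.resize(c['img'][160:275,275:380],None,fx=5,fy=5))
print(hsv[192,324],hsv[204,306],hsv[214,326],hsv[227,345])
E
```

```text
clk 11.2 p [0.4876 0.3166 0.1858] x [-0.005 -0.019 -1.   ] yaw z 103.62 f [-0.6 -0.6  0.1] w 1.002 j [-0.85  0.25  0.23  1.6  -0.05  1.31  1.19]
tool shift [-0.0033  0.0969 -0.5803]
turn about tool x (rad) 0.0021
top lid [ 156  202   84   87 4809] ((0.49229922890663147, 0.31791675090789795), 0.10797715187072754)
scene lid [ 398  265  101   94 7163] ((0.4955421984195709, 0.3178752064704895), 0.1079421415925026)
[  9 126 103] [ 20 138 157] [ 32  73 165] [ 10 130 102]
```

View pics/nuts0.png

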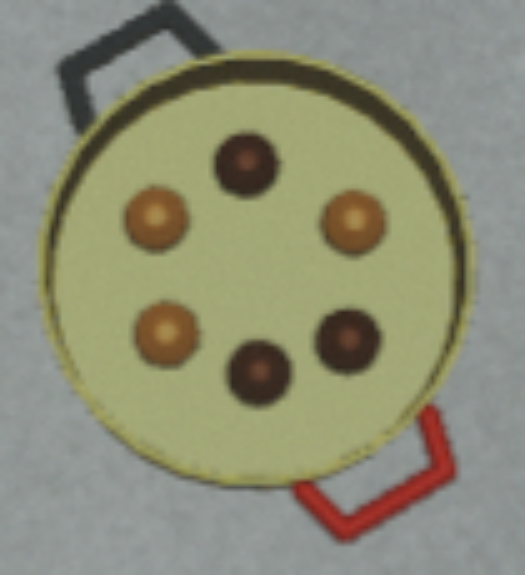

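Request:
play_rows(increments="0 0.005 -0.03 0;-0.002 0.0065 -0.039 0;0 0.0065 -0.039 0;0 0.0065 -0.039 0;0 0.0065 -0.039 0;0 0.0065 -0.039 0;0 0.0065 -0.039 0;0 0.0065 -0.039 0;0 0.0065 -0.039 0;0 0.0065 -0.039 0;0 0.0065 -0.039 0;0 0.0065 -0.039 0;0 0.0065 -0.039 0;0 0.0065 -0.039 0;0 0.005 -0.03 0")

```text
clock: 12.85
position: [0.5123, -0.2735, 0.1963]
ee_rot: [0.548, -0.456, -0.542, -0.446]
ft_force: [0.2, 0.8, -1.2]
grip_width: 0.998
```

```bash
python3 d.py 0.534 -0.27 0.15 103.5;python3 - <<'E'
from m import *
for n in('scene','top'):
  c=cam(n);cv2.imwrite(f'pics/o_{n}.png',c['img'])
E
```

```text
clk 12.85 p [ 0.5123 -0.2735  0.1963] x [-0.003 -0.016 -1.   ] yaw z 100.78 f [ 0.2  0.8 -1.2] w 0.998 j [-0.17  0.26  0.68  1.63 -0.16  1.3   2.3 ]
tool shift [ 0.0462 -0.0222  0.0001]
turn about tool x (rad) -0.0474
```

View pics/o_scene.png

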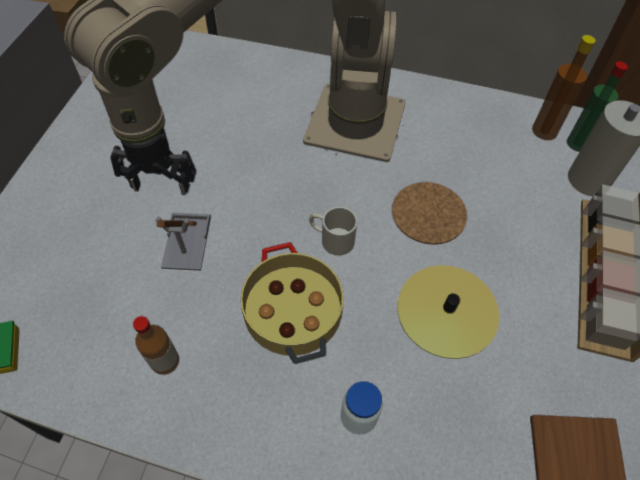

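Request:
play_rows(increments="0 -0.012 0 -0.04;0 -0.010 0 0;0.02 0 0 0;0.01 0 0 0;0 0 0 0")

```text
clock: 13.45
position: [0.5346, -0.2703, 0.1646]
ee_rot: [0.553, -0.45, -0.547, -0.439]
ft_force: [-0.1, -1.4, -0.7]
grip_width: 1.002
```

```bash
python3 d.py 0.534 -0.27 0.113 103.5;python3 - <<'E'
from m import *
for n,(a,b,x,y) in(('scene',(110,150,230,270)),('top',(390,180,490,300))):
  c=cam(n);im=cv2.convertScaleAbs(c['img'][b:y,a:x],alpha=1.8,beta=20);cv2.imwrite(f'pics/p_{n}.png',cv2.resize(im,None,fx=5,fy=5,interpolation=2))
E
```

```text
clk 13.45 p [ 0.5346 -0.2703  0.1646] x [-0.004 -0.018 -1.   ] yaw z 102.15 f [-0.1 -1.4 -0.7] w 1.002 j [-0.15  0.33  0.66  1.62 -0.2   1.26  2.33]
tool shift [0.0516 0.0001 0.0013]
turn about tool x (rad) -0.0236
```

View pics/p_scene.png

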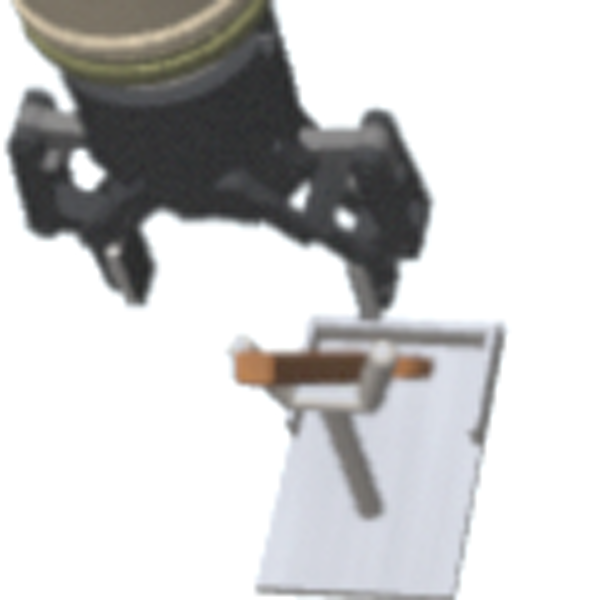

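View pics/p_top.png

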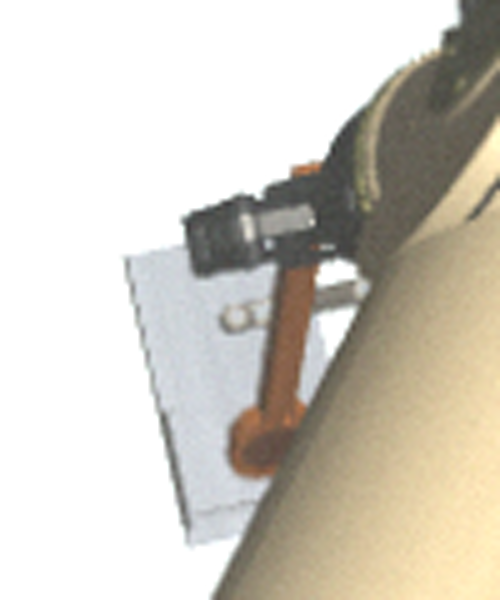

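```bash
python3 - <<'E'
from h import *
S=cam('scene');T=cam('top')
u=np.array([np.cos(np.radians(102.2)),np.sin(np.radians(102.2)),0])
for z in(.17,.19,.2036,.22):
  p=np.array([.5346,-.2703,z]);print(z,proj(S,[p-.043*u,p,p+.043*u]).round(1).tolist())
print(proj(S,[[.534,-.27,.16],[.5565,-.2647,.193]]),proj(T,[[.534,-.27,.16],[.5565,-.2647,.193]]))
E
```

```text
0.17 [[144.6, 218.7], [165.7, 219.9], [186.9, 221.0]]
0.19 [[142.0, 212.8], [163.4, 214.0], [184.9, 215.1]]
0.2036 [[140.2, 208.8], [161.8, 209.9], [183.6, 211.1]]
0.22 [[138.0, 203.7], [159.9, 204.8], [181.9, 206.0]]
[[167.01529058 222.51123091]
 [160.99401374 222.64373234]] [[449.50329593 226.93150968]
 [451.29839339 214.82389215]]
```

Request:
play_rows(increments="0.02 0 0 -0.02;0.015 0 0 0;0.01 0 0 0;0 0 0 0")

```text
clock: 14.05
position: [0.5363, -0.2728, 0.1223]
ee_rot: [0.559, -0.444, -0.549, -0.434]
ft_force: [-0.5, -0.1, 0.5]
grip_width: 0.999
```

```bash
python3 d.py 0.534 -0.27 0.113 103.5;python3 - <<'E'
from m import *
for n,(a,b,x,y) in(('scene',(110,150,230,270)),('top',(390,180,490,300))):
  c=cam(n);im=cv2.convertScaleAbs(c['img'][b:y,a:x],alpha=1.8,beta=20);cv2.imwrite(f'pics/q_{n}.png',cv2.resize(im,None,fx=5,fy=5,interpolation=2))
E
```

```text
clk 14.05 p [ 0.5363 -0.2728  0.1223] x [ 0.003 -0.019 -1.   ] yaw z 103.23 f [-0.5 -0.1  0.5] w 0.999 j [-0.13  0.37  0.65  1.67 -0.22  1.17  2.37]
tool shift [0.0093 0.0016 0.0034]
turn about tool x (rad) -0.0047
```

View pics/q_scene.png

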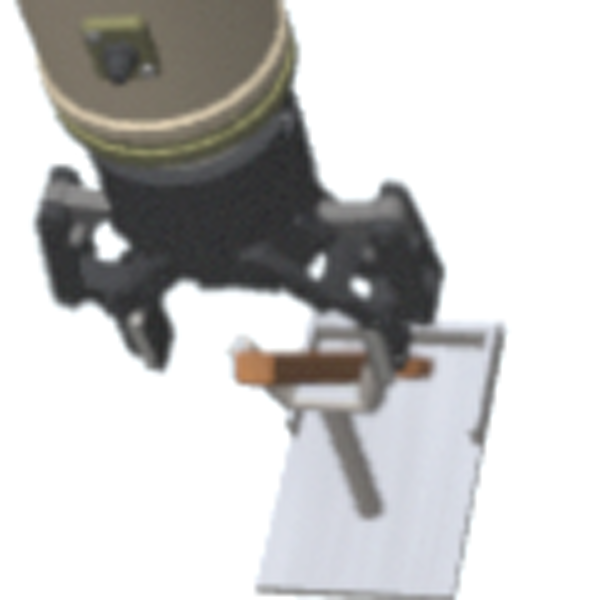

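Request:
play_rows(increments="0.009 0.0015 0.0035 0;0 0 0 0")

```text
clock: 14.35
position: [0.5352, -0.2704, 0.1151]
ee_rot: [0.56, -0.443, -0.548, -0.435]
ft_force: [-0.7, -0.5, -0.3]
grip_width: 0.998
```

Request:
play_rows(increments="0 0 0 0;0 0 0 0;0 0 0 0;0 0 0 0;0 0 0 0;0 0 0 0", hand=1, squeeze=80)

```text
clock: 14.95
position: [0.5356, -0.2705, 0.1161]
ee_rot: [0.561, -0.443, -0.547, -0.435]
ft_force: [0.2, 0.7, -0.5]
grip_width: 0.172
```

```bash
python3 d.py 0.534 -0.27 0.113 103.5;python3 - <<'E'
from m import *
for n,(a,b,x,y) in(('scene',(110,150,230,270)),('top',(390,180,490,300))):
  c=cam(n);im=cv2.convertScaleAbs(c['img'][b:y,a:x],alpha=1.8,beta=20);cv2.imwrite(f'pics/r_{n}.png',cv2.resize(im,None,fx=5,fy=5,interpolation=2))
E
```

```text
clk 14.95 p [ 0.5356 -0.2705  0.1161] x [ 0.008 -0.021 -1.   ] yaw z 103.2 f [ 0.2  0.7 -0.5] w 0.172 j [-0.14  0.37  0.64  1.68 -0.22  1.15  2.36]
tool shift [0.0031 0.0015 0.0009]
turn about tool x (rad) -0.0052
```

View pics/r_scene.png

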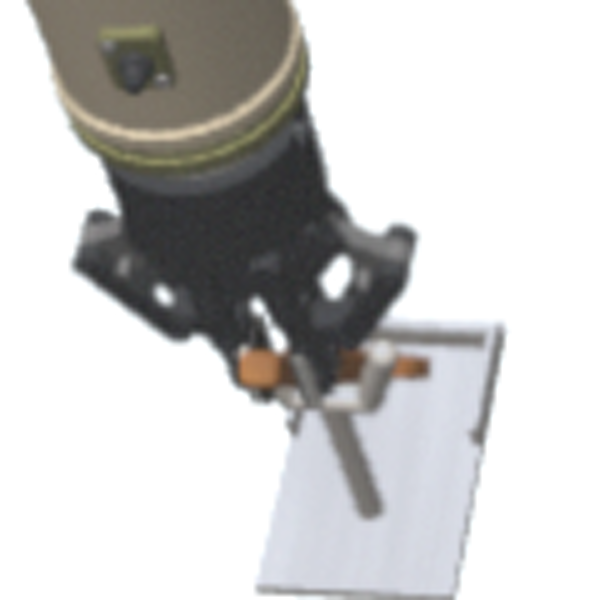

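Request:
play_rows(increments="-0.006 0 0 0;-0.01 0 0 0;-0.015 0 0 0;-0.02 0 0 0;-0.02 0 0 0;-0.02 0 0 0;-0.02 0 0 0;0 0 0 0")

```text
clock: 15.85
position: [0.535, -0.2689, 0.239]
ee_rot: [0.562, -0.443, -0.546, -0.436]
ft_force: [0.2, -0.7, -0.7]
grip_width: 0.172
```

```bash
cat > nuts.py <<'E'
from m import *
def pot(c):
    pass
E
python3 d.py 0.534 -0.27 0.22 103.5;python3 - <<'E'
from m import *
c=cam('scene');cv2.imwrite('pics/s_scene.png',c['img'])
T=cam('top');cv2.imwrite('pics/s_top.png',T['img'])
px=np.array([(246,165),(156,219),(353,222),(166,334),(259,372),(348,341)])/5.+[275,160]
P=plane(T,px,.018)[:,:2];ctr=np.array([.572,.0003]);a=np.radians(-148.4);y=np.array([np.cos(a),np.sin(a)]);x=np.array([y[1],-y[0]])
for p in P:print(p.round(4),'potframe',(p-ctr)@x*1e3//1,(p-ctr)@y*1e3//1)
s,ce,m=blob(T,[20,40,60],[40,255,255],(275,160,378,275));m=cv2.morphologyEx(m,cv2.MORPH_CLOSE,np.ones((3,3)))
ct=max(cv2.findContours(m,0,1)[0],key=cv2.contourArea);print(cv2.minEnclosingCircle(plane(T,ct.reshape(-1,2),.06)[:,:2].astype(np.float32)))
E
```

```text
clk 15.85 p [ 0.535  -0.2689  0.239 ] x [ 0.012 -0.022 -1.   ] yaw z 103.15 f [ 0.2 -0.7 -0.7] w 0.172 j [-0.17  0.27  0.68  1.53 -0.16  1.38  2.31]
tool shift [ 0.019   0.0014 -0.0004]
turn about tool x (rad) -0.0062
[0.6275 0.004 ] potframe -26.0 -50.0
[0.5996 0.0482] potframe 26.0 -49.0
[ 0.6    -0.0496] potframe -58.0 2.0
[0.5424 0.0421] potframe 51.0 3.0
[ 0.5245 -0.0042] potframe 21.0 42.0
[ 0.5406 -0.0479] potframe -25.0 51.0
((0.5726075768470764, 0.0004292390076443553), 0.10597637295722961)
```

View pics/s_scene.png

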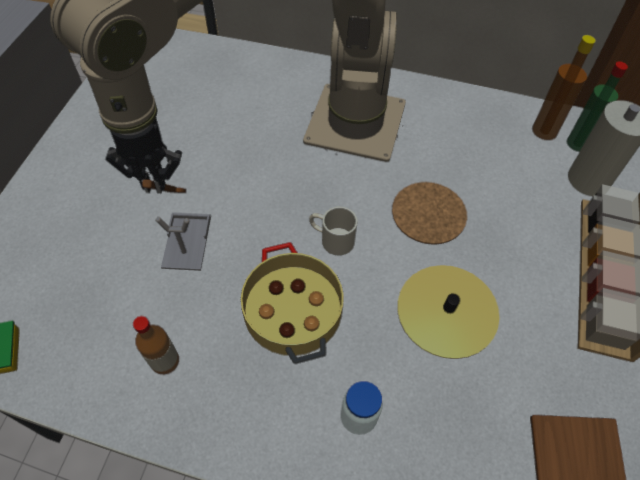

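```bash
python3 d.py 0.668 0.024 0.235 103.2; python3 -c "
from h import *
print(proj(cam('scene'),[[.4307,-.2939,.132]]))"
```

```text
clk 15.95 p [ 0.5341 -0.2683  0.2359] x [ 0.009 -0.021 -1.   ] yaw z 103.16 f [ 0.2  0.2 -1.9] w 0.175 j [-0.17  0.27  0.68  1.53 -0.16  1.38  2.32]
tool shift [-0.0041 -0.197   0.2541]
turn about tool x (rad) -0.0008
[[179.46964309 189.31499878]]
```

Request:
play_rows(increments="0 -0.008 0.011 0;0 -0.016 0.0205 0;0 -0.016 0.0205 0;0 -0.016 0.0205 0;0 -0.016 0.0205 0;0 -0.016 0.0205 0;0 -0.016 0.0205 0;0 -0.016 0.0205 0;0 -0.016 0.0205 0;0 -0.016 0.0205 0;0 -0.016 0.0205 0;0 -0.016 0.0205 0;0 -0.011 0.014 0;0 0 0 0")

```text
clock: 17.4
position: [0.666, 0.0491, 0.2129]
ee_rot: [-0.554, 0.446, 0.556, 0.429]
ft_force: [0.2, -0.6, -1.0]
grip_width: 0.173
```

```bash
python3 d.py 0.668 0.024 0.235 103.2; python3 - <<'E'
from m import *
for n in('scene','top'):
  c=cam(n);cv2.imwrite(f'pics/t_{n}.png',c['img'])
  p=get_obs()['position'];print(proj(c,[p+[-.104,-.025,-.107]]))
E
```

```text
clk 17.4 p [0.666  0.0491 0.2129] x [-0.017 -0.017 -1.   ] yaw z 103.54 f [ 0.2 -0.6 -1. ] w 0.173 j [-0.51  0.47  0.52  1.32 -0.21  1.43  1.81]
tool shift [-0.0217  0.0043 -0.0252]
turn about tool x (rad) 0.006
[[303.67533074 282.95901664]]
[[317.18388705 214.85733437]]
```

View pics/t_scene.png

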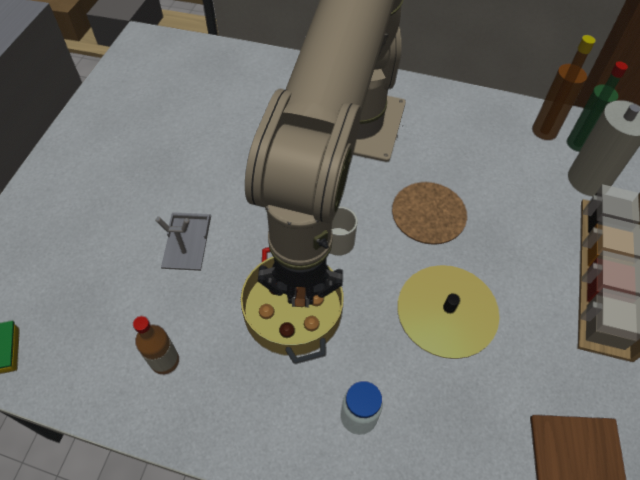

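View pics/t_top.png

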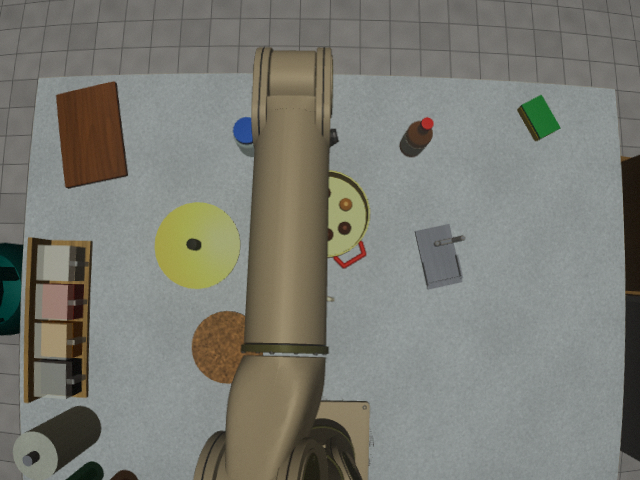

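```bash
cat > tip.py <<'E'
from m import *
from scipy.spatial.transform import Rotation as Ro
Rg=Ro.from_quat([0.561,-0.443,-0.547,-0.435]).as_matrix();pg=np.array([.5356,-.2705,.1161]);tg=np.array([.4313,-.2955,.009])
OFF=Rg.T@(tg-pg)
C=np.array([.5723,.0004]);a=np.radians(-148.4);Y=np.array([np.cos(a),np.sin(a)]);X=np.array([Y[1],-Y[0]])*-1
X=np.array([np.cos(a-np.pi/2),np.sin(a-np.pi/2)])
def st():
    o=get_obs();R=Ro.from_quat(o['ee_rot']).as_matrix();p=np.array(o['position']);t=p+R@OFF
    return o,R,p,t
def rel(t): d=t[:2]-C;return np.array([d@X,d@Y])
def report(targets_pot,z):
    """successive tip targets in pot frame (mm) -> tool shifts"""
    o,R,p,t=st()
    yaw=np.degrees(np.arctan2(R[1,2],R[0,2]))
    print('clk',round(o['clock'],2),'tip pot mm',(rel(t)*1e3).round(1),'z',(t[2]*1e3).round(1),'p',p.round(4),'x',R[:,0].round(3),'yaw',yaw.round(1),'F',np.round(o['ft_force'],1),'w',round(o['grip_width'],3),'j',np.round(o['joint_pos'],2))
    cur=t.copy()
    for q in targets_pot:
        w=np.r_[C+q[0]*1e-3*X+q[1]*1e-3*Y,z]; d=R.T@(w-cur); print(q,'shift mm',(d*1e3).round(1)); cur=w
E
python3 - <<'E'
from tip import *
print(OFF);report([(0,8),(0,8)],.1)
S=cam('scene');im=cv2.imread('pics/s_scene.png')[140:220,90:210];cv2.imwrite('pics/u.png',cv2.resize(cv2.convertScaleAbs(im,alpha=1.8,beta=20),None,fx=6,fy=6,interpolation=2))
R=Ro.from_quat([.562,-.443,-.546,-.436]).as_matrix();p=np.array([.535,-.2689,.239]);t=p+R@OFF;print(t,proj(S,[t]))
E
```

```text
[0.10671553 0.10761991 0.00191114]
clk 17.5 tip pot mm [24.4  1.1] z 109.0 p [0.6655 0.0454 0.2135] x [-0.016 -0.018 -1.   ] yaw 103.3 F [-0.4  0.3 -0.3] w 0.168 j [-0.5   0.47  0.52  1.32 -0.21  1.43  1.81]
(0, 8) shift mm [  9.3  -1.3 -25.2]
(0, 8) shift mm [0. 0. 0.]
[ 0.43100582 -0.29385572  0.13159273] [[179.46919442 189.54503482]]
```

View pics/u.png

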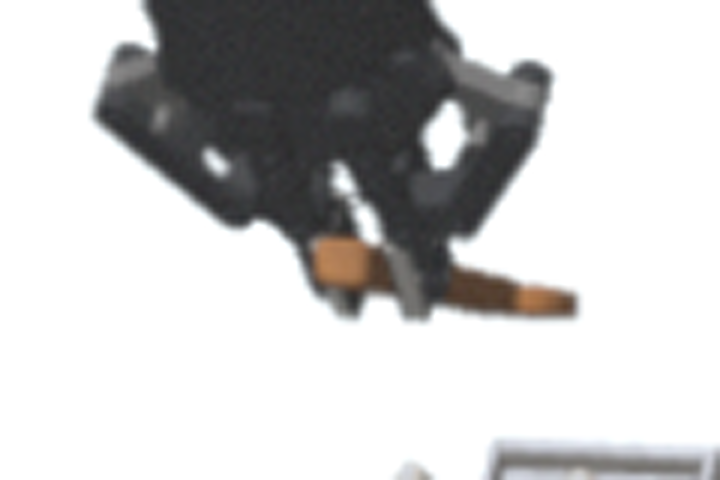

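```bash
python3 - <<'E'
from tip import *
from scipy.optimize import least_squares
S=cam('scene')
print('stand tip',proj(S,[tg]),'end',proj(S,[[.5565,-.2647,.193]]))
p=np.array([.535,-.2689,.239]);h=np.array([np.cos(np.radians(13.2)),np.sin(np.radians(13.2)),0])
for yaw in (13.2,):
  for pitch in(45,50,55,60,65,70):
    c,s=np.cos(np.radians(pitch)),np.sin(np.radians(pitch)); d=c*h+s*np.array([0,0,1]); g=p+[0,0,.0455]
    print(pitch,'tip',proj(S,[g-.185*d]).round(1),'end',proj(S,[g+.04*d]).round(1))
E
```

```text
stand tip [[189.25249751 221.9812756 ]] end [[160.99401374 222.64373234]]
45 tip [[179.7 174.4]] end [[145.1 186.5]]
50 tip [[179.7 181.9]] end [[145.1 184.5]]
55 tip [[179.5 189.5]] end [[145.1 182.5]]
60 tip [[179.2 197. ]] end [[145.2 180.5]]
65 tip [[178.7 204.4]] end [[145.4 178.5]]
70 tip [[178.  211.8]] end [[145.6 176.6]]
```

Request:
play_rows(increments="0 -0.001 -0.013 0;0 0 -0.011 0;0.01 0 0 0;0.01 0 0 0;0.01 0 0 0;0 0 0 0")

```text
clock: 18.2
position: [0.6712, 0.0116, 0.1828]
ee_rot: [0.552, -0.45, -0.552, -0.433]
ft_force: [0.2, -0.1, -1.6]
grip_width: 0.171
```

```bash
python3 -c "
from tip import *
report([(3,7)],.045)"
```

```text
clk 18.2 tip pot mm [-6.5 13.5] z 78.0 p [0.6712 0.0116 0.1828] x [-0.015 -0.019 -1.   ] yaw 102.7 F [ 0.2 -0.1 -1.6] w 0.171 j [-0.46  0.49  0.53  1.36 -0.22  1.37  1.86]
(3, 7) shift mm [32.8 -3.7 11.6]
```

Request:
play_rows(increments="0.005 -0.003 0.008 0;0.01 0 0 0;0.01 0 0 0;0 0 0 0")

```text
clock: 18.6
position: [0.6718, 0.0223, 0.1547]
ee_rot: [-0.553, 0.449, 0.553, 0.432]
ft_force: [0.0, -0.7, -0.5]
grip_width: 0.172
```

```bash
python3 -c "
from tip import *
report([(3,7)],.015)
c=cam('scene');cv2.imwrite('pics/v.png',cv2.resize(c['img'][230:370,220:370],None,fx=4,fy=4))"
```

```text
clk 18.6 tip pot mm [2.1 7.5] z 50.1 p [0.6718 0.0223 0.1547] x [-0.016 -0.019 -1.   ] yaw 102.9 F [ 0.  -0.7 -0.5] w 0.172 j [-0.47  0.51  0.52  1.39 -0.23  1.32  1.85]
(3, 7) shift mm [35.  -0.9  1.5]
```

View pics/v.png

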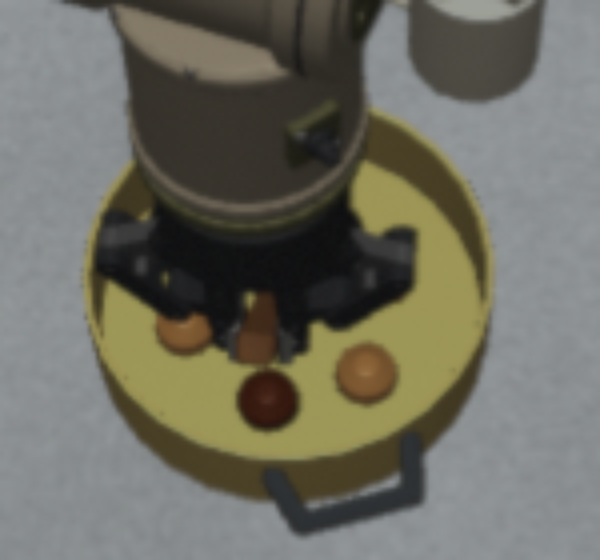

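Request:
play_rows(increments="0.01 0 0 0;0.01 0 0 0;0.01 0 0 0;0 0 0 0")

```text
clock: 19.05
position: [0.6718, 0.0212, 0.1234]
ee_rot: [0.553, -0.449, -0.552, -0.433]
ft_force: [0.1, 0.7, -0.8]
grip_width: 0.17
```

```bash
python3 -c "
from tip import *
report([(3,20),(3,32),(3,44)],.014)"
```

```text
clk 19.05 tip pot mm [1.1 7.9] z 18.6 p [0.6718 0.0212 0.1234] x [-0.014 -0.019 -1.   ] yaw 102.8 F [ 0.1  0.7 -0.8] w 0.17 j [-0.47  0.53  0.51  1.43 -0.24  1.26  1.86]
(3, 20) shift mm [ 4.8 12.  -2. ]
(3, 32) shift mm [ 0.3 11.4 -3.9]
(3, 44) shift mm [ 0.3 11.4 -3.9]
```

Request:
play_rows(increments="0.003 0.007 -0.001 0;0.001 0.008 -0.003 0;0 0.008 -0.003 0;0 0.008 -0.003 0;0 0 0 0")

```text
clock: 19.55
position: [0.6412, 0.002, 0.1204]
ee_rot: [0.553, -0.449, -0.552, -0.433]
ft_force: [0.8, -0.5, -1.0]
grip_width: 0.175
```

```bash
python3 -c "
from tip import *
report([(0,44),(-12,43),(-23,38),(-33,30),(-40,20),(-44,8),(-44,-3)],.014)
c=cam('top');cv2.imwrite('pics/w.png',cv2.resize(c['img'][150:290,260:400],None,fx=4,fy=4))"
```

```text
clk 19.55 tip pot mm [ 0.8 43.9] z 15.6 p [0.6412 0.002  0.1204] x [-0.013 -0.019 -1.   ] yaw 102.8 F [ 0.8 -0.5 -1. ] w 0.175 j [-0.47  0.46  0.52  1.53 -0.22  1.23  1.87]
(0, 44) shift mm [ 1.6 -0.2 -0.8]
(-12, 43) shift mm [  0.1  -4.8 -11. ]
(-23, 38) shift mm [-0.  -8.3 -8.8]
(-33, 30) shift mm [ -0.1 -10.8  -6.9]
(-40, 20) shift mm [ -0.1 -11.7  -3.4]
(-44, 8) shift mm [ -0.2 -12.6   0.1]
(-44, -3) shift mm [ -0.2 -10.4   3.5]
```

View pics/w.png

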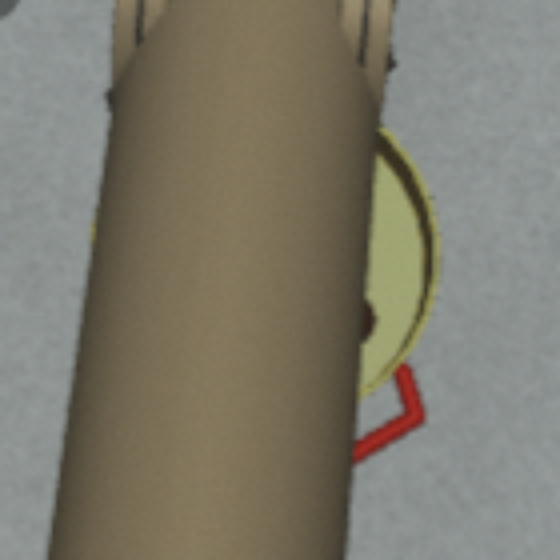

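Request:
play_rows(increments="0.001 -0.004 -0.010 0;0 -0.008 -0.008 0;0 -0.0105 -0.0065 0;0 -0.0115 -0.003 0")

```text
clock: 20.0
position: [0.6839, -0.0184, 0.1202]
ee_rot: [0.554, -0.448, -0.552, -0.434]
ft_force: [0.3, 0.3, -0.2]
grip_width: 0.171
```

```bash
python3 -c "
from tip import *
report([(-40,20),(-44,8),(-44,-3),(-40,-16),(-33,-26),(-23,-34)],.014)"
```

```text
clk 20.0 tip pot mm [-39.1  18.1] z 15.1 p [ 0.6839 -0.0184  0.1202] x [-0.011 -0.018 -1.   ] yaw 102.9 F [ 0.3  0.3 -0.2] w 0.171 j [-0.4   0.56  0.52  1.4  -0.26  1.26  1.92]
(-40, 20) shift mm [ 1.1  1.5 -1.5]
(-44, 8) shift mm [ -0.2 -12.6   0.1]
(-44, -3) shift mm [ -0.2 -10.4   3.5]
(-40, -16) shift mm [ -0.3 -11.    8. ]
(-33, -26) shift mm [-0.3 -7.2  9.8]
(-23, -34) shift mm [-0.2 -4.4 12. ]
```

Tracking is excellent. Continue.

Request:
play_rows(increments="0.001 -0.011 -0.001 0;0 -0.0105 0.003 0;0 -0.011 0.007 0;0 -0.007 0.009 0;0 -0.004 0.012 0")

```text
clock: 20.5
position: [0.7239, 0.0122, 0.1173]
ee_rot: [0.553, -0.453, -0.55, -0.432]
ft_force: [-1.4, -2.7, 3.5]
grip_width: 0.175
```

```bash
python3 -c "
from tip import *
report([(-12,-39),(0,-40),(12,-39),(23,-35),(33,-27),(40,-17),(44,-5)],.014)"
```

```text
clk 20.5 tip pot mm [-33.8 -31.5] z 12.7 p [0.7239 0.0122 0.1173] x [-0.015 -0.025 -1.   ] yaw 102.5 F [-1.4 -2.7  3.5] w 0.175 j [-0.41  0.65  0.5   1.26 -0.28  1.31  1.87]
(-12, -39) shift mm [-1.8  0.1 23. ]
(0, -40) shift mm [-0.2  3.  11.7]
(12, -39) shift mm [-0.1  4.9 11. ]
(23, -35) shift mm [-0.   7.4  9.1]
(33, -27) shift mm [ 0.1 10.8  6.8]
(40, -17) shift mm [ 0.2 11.7  3.3]
(44, -5) shift mm [ 0.3 12.6 -0.1]
```

Request:
play_rows(increments="-0.001 0 0.011 0;-0.001 0.001 0.012 0;0 0.003 0.012 0;0 0.005 0.011 0")

```text
clock: 20.9
position: [0.7047, 0.0596, 0.1186]
ee_rot: [0.554, -0.452, -0.55, -0.432]
ft_force: [2.6, -1.6, 2.5]
grip_width: 0.169
```

```bash
python3 -c "
from tip import *
report([(12,-39),(23,-35),(33,-27),(40,-17),(44,-5),(44,7)],.014)
c=cam('scene');cv2.imwrite('pics/x.png',cv2.resize(c['img'][230:370,220:370],None,fx=4,fy=4))"
```

```text
clk 20.9 tip pot mm [ 16.5 -40.1] z 13.9 p [0.7047 0.0596 0.1186] x [-0.013 -0.025 -1.   ] yaw 102.6 F [ 2.6 -1.6  2.5] w 0.169 j [-0.49  0.61  0.5   1.32 -0.27  1.29  1.8 ]
(12, -39) shift mm [-0.  -0.4 -4.6]
(23, -35) shift mm [-0.1  7.4  9.1]
(33, -27) shift mm [ 0.1 10.8  6.8]
(40, -17) shift mm [ 0.1 11.7  3.4]
(44, -5) shift mm [ 0.2 12.6 -0.1]
(44, 7) shift mm [ 0.3 11.3 -3.9]
```

View pics/x.png

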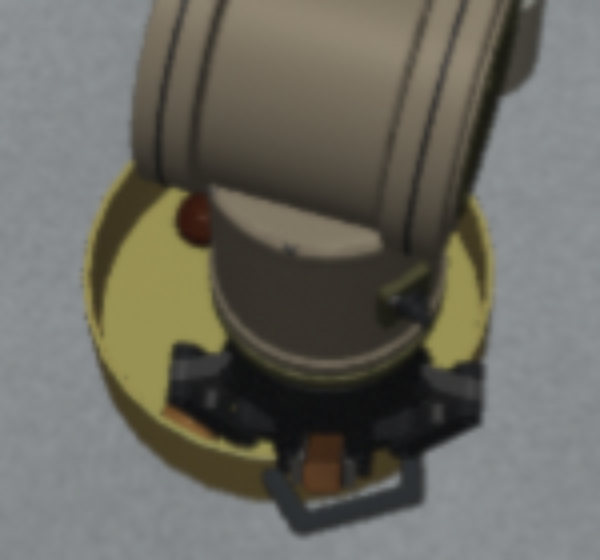

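Request:
play_rows(increments="0 0.008 0.006 0;0 0.0105 0.006 0;0 0.0115 0.003 0;0 0.0125 0 0;0 0.011 -0.004 0")

```text
clock: 21.45
position: [0.6459, 0.0662, 0.1184]
ee_rot: [0.555, -0.449, -0.552, -0.432]
ft_force: [-0.2, -0.4, -1.7]
grip_width: 0.175
```

```bash
python3 -c "
from tip import *
report([(44,7),(41,18),(34,28),(24,36),(12,41),(0,44)],.014)"
```

```text
clk 21.45 tip pot mm [52.4  6.5] z 13.5 p [0.6459 0.0662 0.1184] x [-0.012 -0.021 -1.   ] yaw 103.0 F [-0.2 -0.4 -1.7] w 0.175 j [-0.56  0.48  0.51  1.5  -0.22  1.23  1.78]
(44, 7) shift mm [-0.4 -2.2 -8.1]
(41, 18) shift mm [ 0.3  9.5 -6.4]
(34, 28) shift mm [ 0.3  7.2 -9.8]
(24, 36) shift mm [  0.3   4.4 -12. ]
(12, 41) shift mm [  0.2   0.9 -13. ]
(0, 44) shift mm [  0.2  -1.  -12.3]
```

Request:
play_rows(increments="0 0.005 -0.010 0;0 0.007 -0.010 0;0 0.0055 -0.011 0;0 0.003 -0.012 0;0 0.001 -0.010 0")

```text
clock: 21.95
position: [0.6351, 0.0077, 0.1195]
ee_rot: [0.554, -0.448, -0.553, -0.432]
ft_force: [-0.3, -0.7, -0.9]
grip_width: 0.172
```

```bash
python3 -c "
from tip import *
report([(0,44),(-12,43),(-23,38),(-33,30),(-40,20),(-44,8),(-44,-3)],.014)
for n,r in(('scene',(220,230,370,370)),):
  c=cam(n);cv2.imwrite('pics/y.png',cv2.resize(c['img'][230:370,220:370],None,fx=4,fy=4))"
```

```text
clk 21.95 tip pot mm [ 8.3 46.2] z 14.5 p [0.6351 0.0077 0.1195] x [-0.012 -0.018 -1.   ] yaw 103.1 F [-0.3 -0.7 -0.9] w 0.172 j [-0.49  0.45  0.53  1.55 -0.22  1.22  1.87]
(0, 44) shift mm [ 0.5 -4.8 -7.2]
(-12, 43) shift mm [  0.1  -4.8 -11.1]
(-23, 38) shift mm [ 0.  -8.2 -8.8]
(-33, 30) shift mm [ -0.1 -10.8  -6.9]
(-40, 20) shift mm [ -0.1 -11.7  -3.5]
(-44, 8) shift mm [ -0.2 -12.6   0. ]
(-44, -3) shift mm [ -0.2 -10.4   3.5]
```

View pics/y.png

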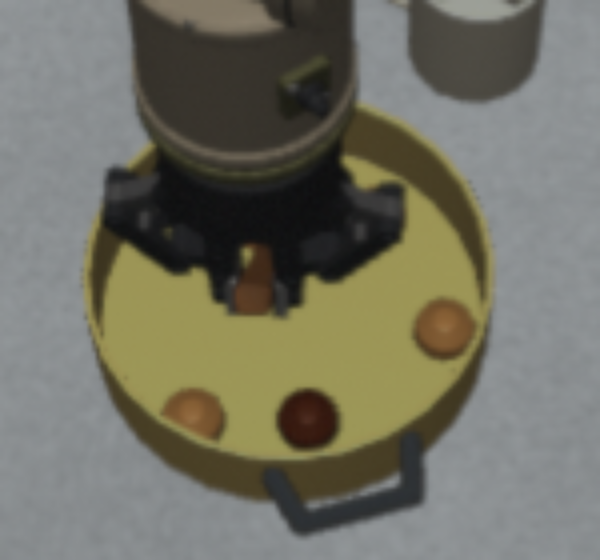

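Request:
play_rows(increments="0 -0.004 -0.009 0;0 -0.005 -0.010 0;0 -0.008 -0.0085 0;0 -0.0105 -0.006 0;0 -0.0115 -0.002 0")

```text
clock: 22.5
position: [0.6846, -0.0243, 0.1194]
ee_rot: [0.554, -0.449, -0.552, -0.433]
ft_force: [-0.2, -0.3, -1.7]
grip_width: 0.172
```

```bash
python3 -c "
from tip import *
report([(-40,20),(-46,8),(-46,-3),(-42,-16),(-34,-27),(-23,-36)],.014)"
```

```text
clk 22.5 tip pot mm [-44.8  20.8] z 14.4 p [ 0.6846 -0.0243  0.1194] x [-0.012 -0.02  -1.   ] yaw 102.9 F [-0.2 -0.3 -1.7] w 0.172 j [-0.4   0.56  0.53  1.4  -0.26  1.27  1.93]
(-40, 20) shift mm [0.3 0.8 4.8]
(-46, 8) shift mm [ -0.2 -13.3  -1.8]
(-46, -3) shift mm [ -0.2 -10.4   3.5]
(-42, -16) shift mm [ -0.3 -11.    8. ]
(-34, -27) shift mm [-0.3 -7.9 11.1]
(-23, -36) shift mm [-0.3 -5.  13.3]
```

Request:
play_rows(increments="0 -0.012 0.002 0;0 -0.0105 0.003 0;0 -0.011 0.007 0;0 -0.008 0.010 0;0 -0.005 0.012 0")

```text
clock: 23.0
position: [0.7271, 0.0159, 0.1159]
ee_rot: [0.554, -0.45, -0.551, -0.432]
ft_force: [-1.5, -1.8, 0.8]
grip_width: 0.17
```

```bash
python3 -c "
from tip import *
report([(-12,-41),(0,-42),(12,-41),(23,-37),(33,-29),(40,-18),(44,-5)],.014)"
```

```text
clk 23.0 tip pot mm [-32.6 -36.3] z 11.1 p [0.7271 0.0159 0.1159] x [-0.013 -0.022 -1.   ] yaw 102.7 F [-1.5 -1.8  0.8] w 0.17 j [-0.41  0.66  0.51  1.26 -0.29  1.31  1.88]
(-12, -41) shift mm [-3.3  2.3 21. ]
(0, -42) shift mm [-0.2  2.9 11.7]
(12, -41) shift mm [-0.1  4.8 11. ]
(23, -37) shift mm [-0.   7.3  9.1]
(33, -29) shift mm [ 0.1 10.8  6.9]
(40, -18) shift mm [ 0.2 12.7  3.1]
(44, -5) shift mm [ 0.2 13.6 -0.4]
```

Request:
play_rows(increments="-0.001 0.001 0.011 0;-0.001 0.001 0.011 0;-0.001 0.003 0.011 0;0 0.005 0.010 0;0 0.007 0.008 0")

```text
clock: 23.5
position: [0.697, 0.0683, 0.1179]
ee_rot: [0.554, -0.449, -0.552, -0.432]
ft_force: [0.1, -1.0, -0.5]
grip_width: 0.169
```

```bash
python3 -c "
from tip import *
report([(23,-37),(33,-29),(40,-18),(44,-5),(46,7)],.014)"
```

```text
clk 23.5 tip pot mm [ 27.6 -38.1] z 13.1 p [0.697  0.0683 0.1179] x [-0.013 -0.021 -1.   ] yaw 102.9 F [ 0.1 -1.  -0.5] w 0.169 j [-0.51  0.6   0.51  1.34 -0.27  1.29  1.8 ]
(23, -37) shift mm [-0.8 -0.4 -4.7]
(33, -29) shift mm [ 0.1 10.8  6.9]
(40, -18) shift mm [ 0.2 12.7  3.1]
(44, -5) shift mm [ 0.2 13.6 -0.4]
(46, 7) shift mm [ 0.2 12.  -1.9]
```

Request:
play_rows(increments="0 0.010 0.003 0;0 0.012 0.003 0;0 0.013 -0.001 0;0 0.012 -0.003 0")

```text
clock: 23.9
position: [0.6462, 0.0635, 0.1191]
ee_rot: [0.555, -0.448, -0.553, -0.431]
ft_force: [-0.5, 1.0, -0.2]
grip_width: 0.178
```

```bash
python3 -c "
from tip import *
report([(46,7),(41,18),(34,28),(24,36),(12,41),(0,44)],.014)"
```

```text
clk 23.9 tip pot mm [49.9  7.7] z 14.2 p [0.6462 0.0635 0.1191] x [-0.013 -0.019 -1.   ] yaw 103.1 F [-0.5  1.  -0.2] w 0.178 j [-0.56  0.49  0.52  1.5  -0.23  1.23  1.79]
(46, 7) shift mm [ 0.3 -1.9 -3.5]
(41, 18) shift mm [ 0.3  8.8 -8.2]
(34, 28) shift mm [ 0.3  7.3 -9.8]
(24, 36) shift mm [  0.3   4.4 -12. ]
(12, 41) shift mm [  0.2   0.9 -13. ]
(0, 44) shift mm [  0.2  -1.  -12.3]
```

Request:
play_rows(increments="0 0.007 -0.010 0;0 0.007 -0.010 0;0 0.0045 -0.011 0;0 0.001 -0.012 0;0 -0.001 -0.010 0;0 0 -0.003 0")

```text
clock: 24.5
position: [0.6393, -0.0014, 0.1215]
ee_rot: [0.554, -0.448, -0.552, -0.432]
ft_force: [-0.2, -0.1, -0.9]
grip_width: 0.172
```

```bash
python3 -c "
from tip import *
report([(2,8)],.014)
for n,(a,b,x,y) in(('scene',(220,230,370,370)),('top',(260,150,400,290))):
  c=cam(n);cv2.imwrite(f'pics/z_{n}.png',cv2.resize(c['img'][b:y,a:x],None,fx=4,fy=4))"
```

```text
clk 24.5 tip pot mm [-1.6 47.4] z 16.5 p [ 0.6393 -0.0014  0.1215] x [-0.012 -0.019 -1.   ] yaw 103.0 F [-0.2 -0.1 -0.9] w 0.172 j [-0.48  0.46  0.54  1.53 -0.23  1.22  1.89]
(2, 8) shift mm [  1.7 -36.2  16. ]
```

View pics/z_scene.png

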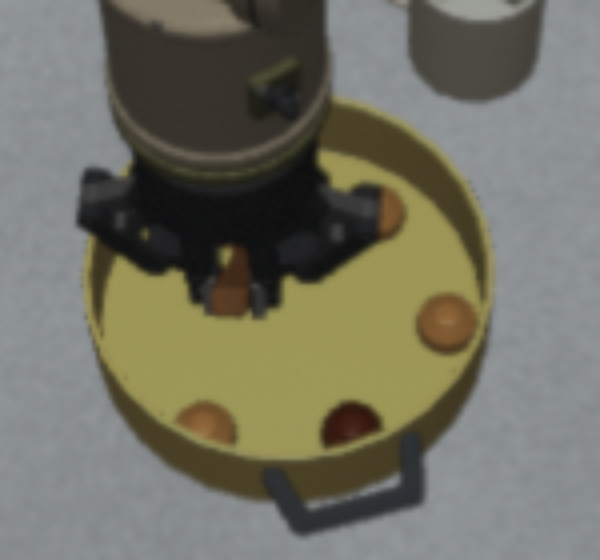

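View pics/z_top.png

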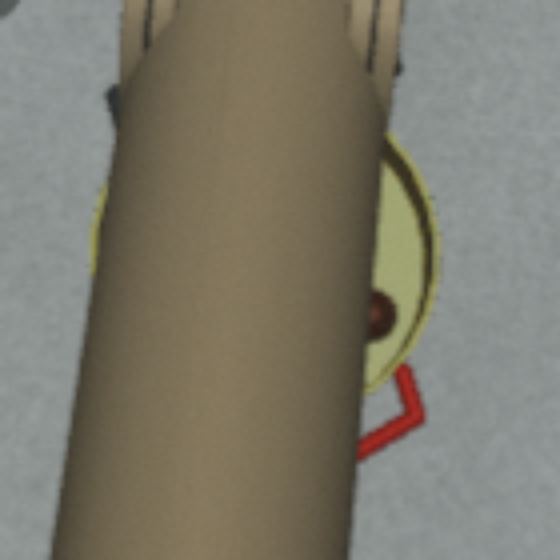

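Request:
play_rows(increments="-0.005 -0.008 0.002 0;-0.015 -0.006 0.002 0;-0.02 0 0 0;-0.02 0 0 0;-0.02 0 0 0;-0.02 0 0 0;-0.015 0 0 0;0 0 0 0")

```text
clock: 25.4
position: [0.6573, 0.0189, 0.2409]
ee_rot: [0.556, -0.445, -0.556, -0.43]
ft_force: [0.4, -1.0, -0.8]
grip_width: 0.171
```

```bash
python3 -c "
from tip import *
report([(2,8)],.12)
";python3 d.py 0.535 -0.269 0.239 103.2
```

```text
clk 25.4 tip pot mm [ 5.4 21.8] z 135.9 p [0.6573 0.0189 0.2409] x [-0.013 -0.017 -1.   ] yaw 103.6 F [ 0.4 -1.  -0.8] w 0.171 j [-0.5   0.43  0.56  1.32 -0.21  1.47  1.85]
(2, 8) shift mm [ 15.7 -14.4   1.2]
clk 25.4 p [0.6573 0.0189 0.2409] x [-0.013 -0.017 -1.   ] yaw z 103.65 f [ 0.4 -1.  -0.8] w 0.171 j [-0.5   0.43  0.56  1.32 -0.21  1.47  1.85]
tool shift [ 0.0083  0.1867 -0.2509]
turn about tool x (rad) 0.0078
```

Request:
play_rows(increments="0 0.008 -0.010 0;0 0.0155 -0.0205 0;0 0.0155 -0.0205 0;0 0.0155 -0.0205 0;0 0.0155 -0.0205 0;0 0.0155 -0.0205 0;0 0.0155 -0.0205 0;0 0.0155 -0.0205 0;0 0.0155 -0.0205 0;0 0.0155 -0.0205 0;0 0.015 -0.020 0;0 0.01 -0.01 0;0 0 0 0")

```text
clock: 26.7
position: [0.5295, -0.2529, 0.2344]
ee_rot: [-0.551, 0.448, 0.561, 0.426]
ft_force: [0.3, 0.0, -0.1]
grip_width: 0.17
```

```bash
python3 d.py 0.535 -0.269 0.239 103.2; python3 - <<'E'
from tip import *
for n,(a,b,x,y) in(('scene',(220,230,370,370)),('top',(270,155,380,275))):
  c=cam(n);cv2.imwrite(f'pics/aa_{n}.png',cv2.resize(c['img'][b:y,a:x],None,fx=5 if n=='top' else 4,fy=5 if n=='top' else 4)); cv2.imwrite(f'pics/ab_{n}.png',c['img'])
E
```

```text
clk 26.7 p [ 0.5295 -0.2529  0.2344] x [-0.03  -0.016 -0.999] yaw z 103.71 f [ 0.3  0.  -0.1] w 0.17 j [-0.2   0.28  0.69  1.53 -0.15  1.41  2.3 ]
tool shift [-0.0045 -0.0014 -0.0169]
turn about tool x (rad) 0.009
```

View pics/aa_top.png

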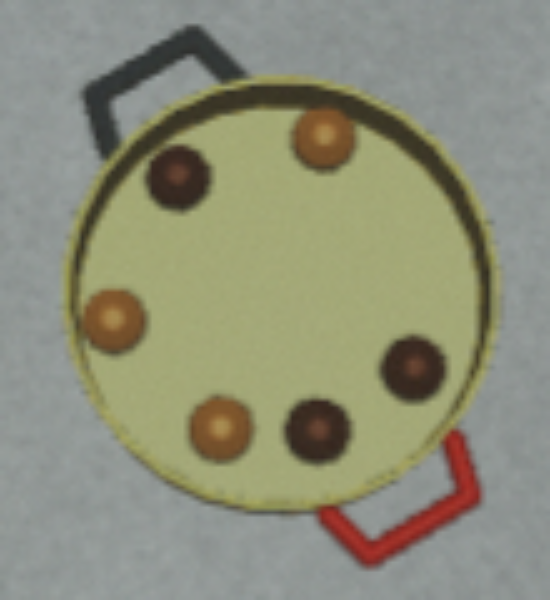

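View pics/ab_scene.png

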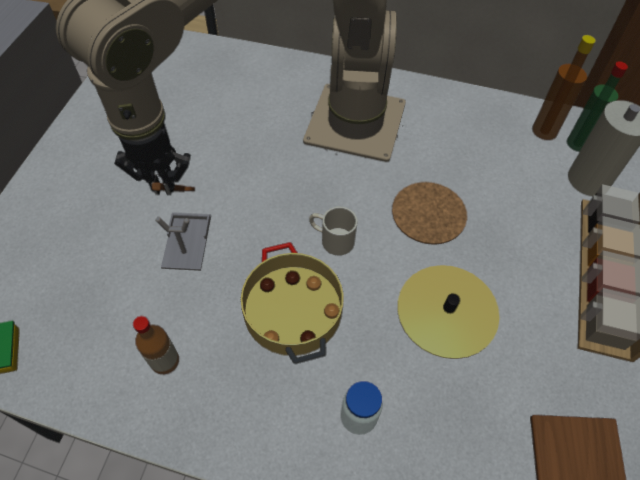

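Request:
play_rows(increments="0 -0.001 -0.009 0;0 0 -0.005 0;0 0 0 0;0 0 0 0")

```text
clock: 27.2
position: [0.5383, -0.2606, 0.2336]
ee_rot: [-0.553, 0.444, 0.563, 0.424]
ft_force: [-0.2, -0.1, 0.2]
grip_width: 0.171
```

```bash
python3 d.py 0.5356 -0.2705 0.16 103.2; python3 -c "
from tip import *
o,R,p,t=st();print(t)"
```

```text
clk 27.2 p [ 0.5383 -0.2606  0.2336] x [-0.029 -0.014 -0.999] yaw z 104.28 f [-0.2 -0.1  0.2] w 0.171 j [-0.18  0.31  0.68  1.5  -0.17  1.42  2.33]
tool shift [ 0.0738  0.0028 -0.0085]
turn about tool x (rad) 0.0189
[ 0.43049518 -0.28674442  0.13034432]
```

Request:
play_rows(increments="0 0.002 -0.008 0.018;0.02 0 0 0;0.02 0 0 0;0.01 0 0 0;0 0 0 0")

```text
clock: 27.7
position: [0.5377, -0.2711, 0.1829]
ee_rot: [-0.549, 0.45, 0.558, 0.43]
ft_force: [0.4, -0.7, -1.2]
grip_width: 0.174
```

```bash
python3 d.py 0.5356 -0.2705 0.122 103.2; python3 - <<'E'
from m import *
for n,(a,b,x,y) in(('scene',(110,150,230,270)),):
  c=cam(n);im=cv2.convertScaleAbs(c['img'][b:y,a:x],alpha=1.8,beta=20);cv2.imwrite(f'pics/bb_{n}.png',cv2.resize(im,None,fx=5,fy=5,interpolation=2))
E
```

```text
clk 27.7 p [ 0.5377 -0.2711  0.1829] x [-0.028 -0.015 -0.999] yaw z 103.07 f [ 0.4 -0.7 -1.2] w 0.174 j [-0.16  0.35  0.68  1.56 -0.2   1.32  2.34]
tool shift [0.0609 0.     0.0016]
turn about tool x (rad) -0.0023
```

View pics/bb_scene.png

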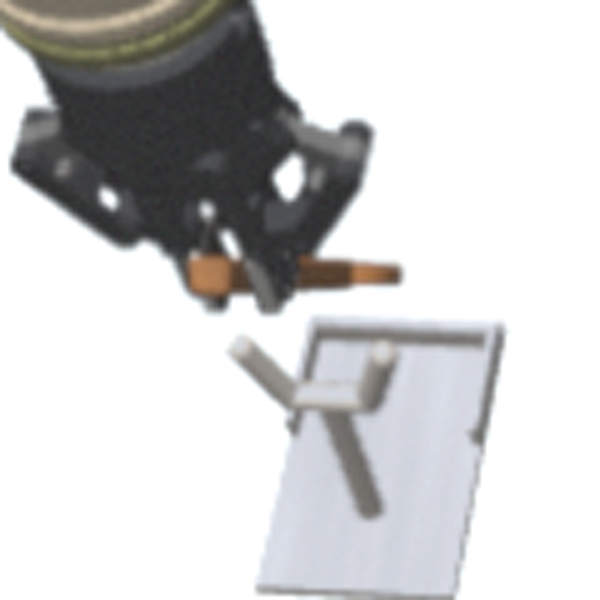

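Request:
play_rows(increments="0.015 0 0.001 0;0.015 0 0 0;0.01 0 0 0;0 0 0 0")

```text
clock: 28.15
position: [0.5374, -0.2712, 0.1419]
ee_rot: [-0.55, 0.45, 0.557, 0.43]
ft_force: [0.2, -0.0, -1.4]
grip_width: 0.168
```

```bash
python3 d.py 0.5356 -0.2705 0.117 103.2; python3 - <<'E'
from m import *
for n,(a,b,x,y) in(('scene',(110,150,230,270)),):
  c=cam(n);im=cv2.convertScaleAbs(c['img'][b:y,a:x],alpha=1.8,beta=20);cv2.imwrite(f'pics/bc_{n}.png',cv2.resize(im,None,fx=5,fy=5,interpolation=2))
E
```

```text
clk 28.15 p [ 0.5374 -0.2712  0.1419] x [-0.025 -0.016 -1.   ] yaw z 103.06 f [ 0.2 -0.  -1.4] w 0.168 j [-0.15  0.38  0.67  1.62 -0.22  1.24  2.36]
tool shift [0.0249 0.0009 0.0013]
turn about tool x (rad) -0.0024
```

View pics/bc_scene.png

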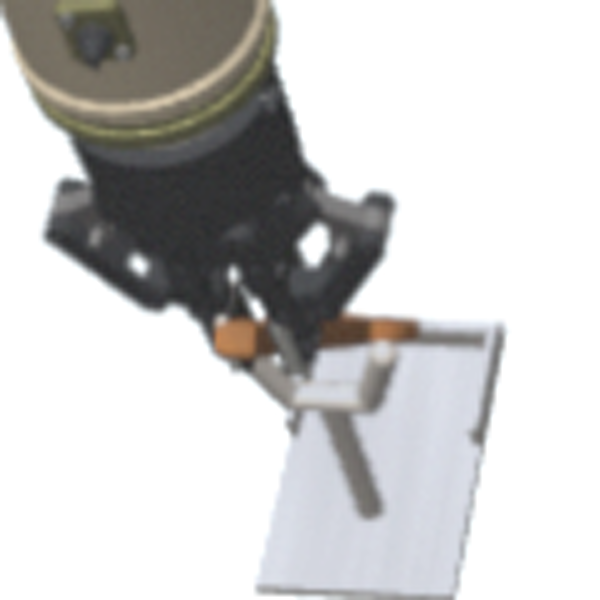

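Request:
play_rows(increments="0.01 0.001 0.001 0;0.008 0 0 0;0.004 0 0 0;0 0 0 0")

```text
clock: 28.6
position: [0.5362, -0.2711, 0.1194]
ee_rot: [-0.551, 0.45, 0.556, 0.43]
ft_force: [-0.0, 0.1, -1.8]
grip_width: 0.172
```

```bash
python3 d.py 0.5356 -0.2705 0.1161 103.2;python3 -c "
from tip import *
o,R,p,t=st();print(t)"
```

```text
clk 28.6 p [ 0.5362 -0.2711  0.1194] x [-0.023 -0.017 -1.   ] yaw z 103.07 f [-0.   0.1 -1.8] w 0.172 j [-0.14  0.4   0.66  1.65 -0.23  1.19  2.37]
tool shift [0.0033 0.0004 0.0008]
turn about tool x (rad) -0.0023
[ 0.42853555 -0.29531354  0.01557018]
```

Request:
play_rows(increments="0.003 0 0.001 0;0.003 0 0 0;0 0 0 0")

```text
clock: 28.9
position: [0.5355, -0.2709, 0.1138]
ee_rot: [-0.551, 0.45, 0.556, 0.43]
ft_force: [-2.4, -0.9, 0.6]
grip_width: 0.175
```

```bash
python3 d.py 0.5356 -0.2705 0.1161 103.2; python3 - <<'E'
from m import *
for n,(a,b,x,y) in(('scene',(110,150,230,270)),):
  c=cam(n);im=cv2.convertScaleAbs(c['img'][b:y,a:x],alpha=1.8,beta=20);cv2.imwrite(f'pics/bd_{n}.png',cv2.resize(im,None,fx=5,fy=5,interpolation=2))
E
```

```text
clk 28.9 p [ 0.5355 -0.2709  0.1138] x [-0.023 -0.017 -1.   ] yaw z 103.04 f [-2.4 -0.9  0.6] w 0.175 j [-0.14  0.4   0.66  1.66 -0.23  1.18  2.37]
tool shift [-0.0023 -0.0001  0.0003]
turn about tool x (rad) -0.0028
```

View pics/bd_scene.png

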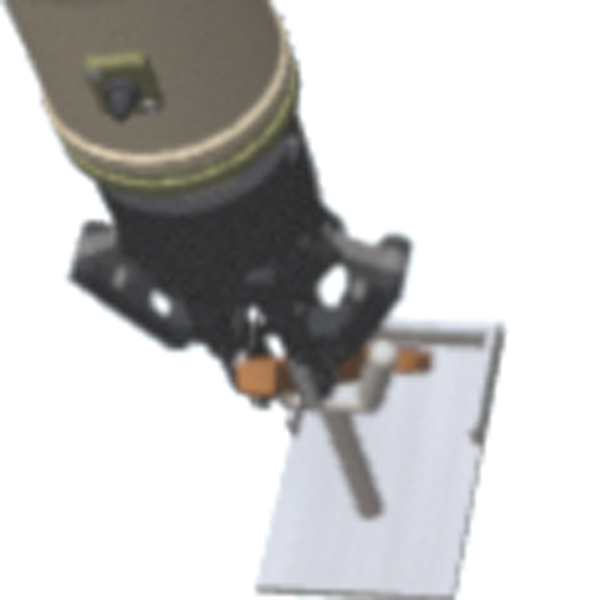

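Request:
play_rows(increments="0 0 0 0;0 0 0 0;0 0 0 0", hand=-0.4, squeeze=20)

```text
clock: 29.25
position: [0.5364, -0.2707, 0.1141]
ee_rot: [-0.551, 0.449, 0.556, 0.43]
ft_force: [-1.0, -0.3, 0.4]
grip_width: 0.673
```

Request:
play_rows(increments="0 0 0 0;0 0 0 0;0 0 0 0;0 0 0 0", hand=-1)

```text
clock: 29.65
position: [0.5369, -0.2705, 0.1143]
ee_rot: [-0.552, 0.449, 0.556, 0.43]
ft_force: [0.1, 0.4, 0.2]
grip_width: 0.998
```

```bash
python3 d.py 0.5356 -0.2705 0.1161 103.2; python3 - <<'E'
from m import *
for n,(a,b,x,y) in(('scene',(110,150,230,270)),):
  c=cam(n);im=cv2.convertScaleAbs(c['img'][b:y,a:x],alpha=1.8,beta=20);cv2.imwrite(f'pics/be_{n}.png',cv2.resize(im,None,fx=5,fy=5,interpolation=2))
E
```

```text
clk 29.65 p [ 0.5369 -0.2705  0.1143] x [-0.021 -0.017 -1.   ] yaw z 103.08 f [0.1 0.4 0.2] w 0.998 j [-0.14  0.4   0.66  1.66 -0.23  1.18  2.37]
tool shift [-0.0018  0.0013  0.0003]
turn about tool x (rad) -0.0021
```

View pics/be_scene.png

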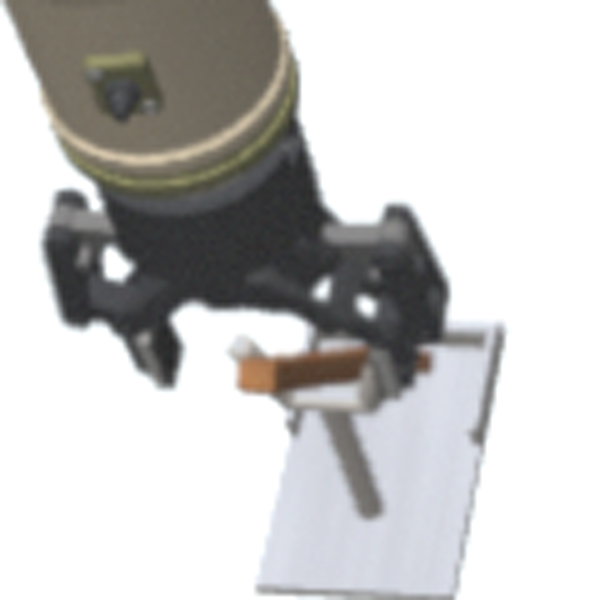

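Spoon leans on the bar. Retreat upward.

Request:
play_rows(increments="-0.01 0 0 0;-0.02 0 0 0;-0.03 0 0 0;-0.03 0 0 0;-0.03 0 0 0;-0.03 0 0 0;0 0.02 -0.02 0;0 0.03 -0.03 0;0 0.04 -0.03 0;0 0.04 -0.03 0;0 0.04 0 0;0 0 0 0;0 0 0 0;0 0 0 0")

```text
clock: 31.1
position: [0.3927, -0.4205, 0.2856]
ee_rot: [0.552, -0.452, -0.551, -0.433]
ft_force: [-0.2, 0.5, -0.7]
grip_width: 1.001
```

```bash
python3 d.py 0.5356 -0.2705 0.1161 103.2; python3 - <<'E'
from m import *
for n,(a,b,x,y) in(('scene',(110,150,230,270)),('top',(390,180,490,300))):
  c=cam(n);cv2.imwrite(f'pics/bg_{n}.png',c['img']);im=cv2.convertScaleAbs(c['img'][b:y,a:x],alpha=1.8,beta=20);cv2.imwrite(f'pics/bf_{n}.png',cv2.resize(im,None,fx=5,fy=5,interpolation=2))
E
```

```text
clk 31.1 p [ 0.3927 -0.4205  0.2856] x [-0.016 -0.022 -1.   ] yaw z 102.55 f [-0.2  0.5 -0.7] w 1.001 j [ 0.23  0.2   0.58  1.49 -0.08  1.48  2.6 ]
tool shift [ 0.1638 -0.1754  0.1184]
turn about tool x (rad) -0.0114
```

View pics/bf_scene.png

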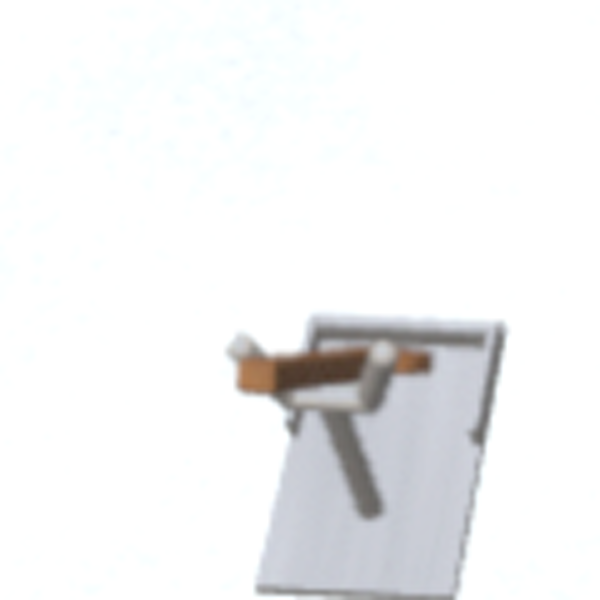

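View pics/bg_top.png

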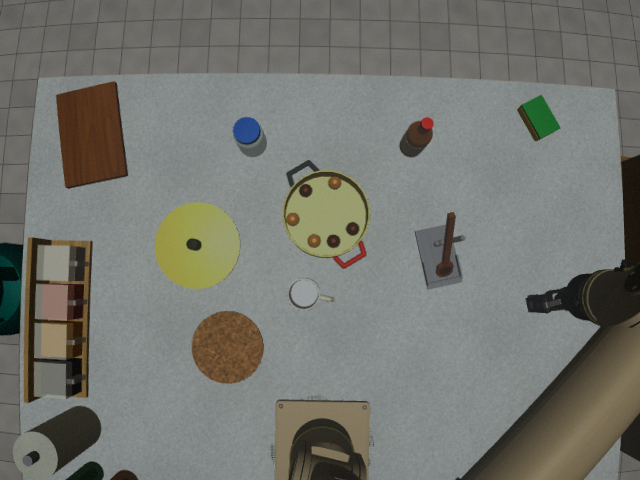

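View pics/bg_scene.png

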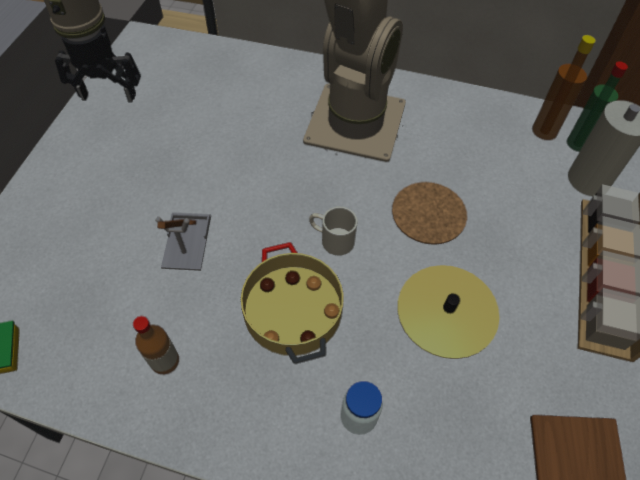

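Request:
play_rows(increments="0 0 0 0.08;0 0 0 0.08;0 0 0 0;0 0 0 0;0 0 0 0")

```text
clock: 31.7
position: [0.3999, -0.4148, 0.2842]
ee_rot: [0.518, -0.492, -0.517, -0.472]
ft_force: [-0.3, -0.6, -0.3]
grip_width: 1.004
```

```bash
python3 - <<'E'
from tip import *
o=get_obs();print(o['joint_pos'],o['clock'])
T=cam('top')
s,ce,m=blob(T,[20,40,60],[40,255,255],(275,160,378,275));m=cv2.morphologyEx(m,cv2.MORPH_CLOSE,np.ones((5,5)))
ct=max(cv2.findContours(m,0,1)[0],key=cv2.contourArea);print('pot',cv2.minEnclosingCircle(plane(T,ct.reshape(-1,2),.06)[:,:2].astype(np.float32)))
print('end',plane(T,[(450.8,214.8)],.193))
N=plane(T,np.array([(305.6,190.4),(334.6,182.6),(292.8,219),(314,240.8),(333.6,241.2),(352.6,228.6)]),.018)[:,:2]
O=np.array([[.6275,.004],[.600,-.0496],[.5996,.0482],[.5424,.0421],[.5245,-.0042],[.5406,-.0479]])
print('nut moves mm',(np.linalg.norm(N-O,axis=1)*1e3).round(),'r',(np.linalg.norm(N-C,axis=1)*1e3).round())
s,ce,_=blob(T,[100,100,60],[130,255,255],(225,110,270,160)); print('jar',plane(T,[ce],.12))
s,ce,_=blob(T,[0,150,80],[8,255,255],(410,110,440,135)); print('soy',plane(T,[ce],.19))
workorder.hand_in()
E
```

```text
[ 0.20610295  0.20221923  0.59390829  1.49167275 -0.08466839  1.47954791
  2.44085654] 31.7
pot ((0.5723457932472229, 0.00027971953386440873), 0.10582224279642105)
end [[ 0.55652711 -0.2636172   0.193     ]]
nut moves mm [47. 61. 50. 37. 24. 20.] r [79. 85. 81. 70. 68. 75.]
jar [[0.75511605 0.18799863 0.12      ]]
soy [[ 0.75670443 -0.21410271  0.19      ]]
the job is handed in; nothing more can be done
```

The job is done and handed in at about 31.8 s of the 72 s allowed. No verdict was reported.

**What I did:** I laid the lid on the cork mat farthest to the robot's left. I then stirred the nuts two full rounds anticlockwise with the spoon, starting and ending beside the red handle. By my pose estimates the bowl's end stayed at about 11–16 mm height and 44–52 mm out from the pot's centre for most of the stir. I leaned the spoon back in its stand and moved the arm clear.

**What the last checks showed:**
- **Lid:** centred 2–6 mm from the mat's centre and let go. I measured this just after placing it, and it looked unchanged in the last picture.
- **Pot:** less than 1 mm from where it started.
- **Jar and bottle:** moved less than 1 mm. I checked the mug only by eye, and it had not moved.
- **Nuts:** all six are in the pot, moved about 47, 61, 50, 37, 24 and 20 mm. I matched nuts to their starting places by colour and direction. The first four are well past 20 mm; the last is right at the limit.
- **Spoon:** its handle end is within a few mm of where it began, with the bowl in the tray.

**What disagreed or went wrong:**
- **Finger height:** the fingertips really stood about 34 mm higher than the TCP data implied, so my first grasp at the knob closed on nothing. I measured the offset from two views and corrected for it.
- **Last joint:** it read 2.60 rad against its 2.6 limit, rounded, during the final retreat. I turned it back to 2.44 before handing in, but I cannot rule out that it briefly passed the limit.

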